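# Trip-test the breakers of a distribution board and probe their outputs

## Task

Turn the red main switch of the open distribution board on, then trip-test every breaker fitted, from the robot's left to its right: press its yellow test button so that the blue lever drops, and lift the lever back up until it latches and stays before going on to the next. When all are on again, take the tester probe and hold its steel tip on each breaker's brass terminal in the red collar for about a second, again from left to right. Afterwards lay the probe in the black tray and turn the main switch off again, leaving the meter, spirit level and parts box where they are.

Things in the scene. Friction and masses are not known exactly. Their poses are not given: they have to be found in the camera images.
- enclosure: White sheet-metal base of a small distribution board lying open on its back, fixed to the bench: 220 mm along x, 330 mm along y, walls 40 mm high, 4 mm thick. Origin: centre of its underside. Its +x side, away from the robot, is the board's top. On the rail along y through its middle: main switch at the left end (+y), then three places 78 mm apart for breakers (all alike), two or three of them filled.
- main_handle (a point): Middle of the red rotary handle of the main switch, 91 mm above the bench; the handle is an upright bar 40 mm long (along this point's x), 12 mm thick, 20 mm high, on a red disc 34 mm across and 6 mm high, on a white housing like the breakers' (nose top 75 mm above the bench).
- main_switch (a joint): Angle of the main switch's handle in rad: 0 off (bar 60 degrees anticlockwise, seen from above, from the board's top), 1.05 on (bar towards the board's top, its +x). It turns clockwise to on, with stops at both ends and light friction (0.06 N m), and stays where it is left.
- rcd1: Breaker at the left one of the three places, as the robot faces them; None if that place is empty. White, clipped on its rail, 85 mm along x, 71 mm along y, axes as the enclosure's. Origin: centre of its underside, 15 mm over the bench. Shoulders 44 mm above the origin at both ends; between, from x -22.5 to +22.5 mm, a nose with flat top 60 mm above it. On the nose: yellow button at y -18, blue lever at y +16 mm.
- rcd1_button_top (a point): Centre of the top of rcd1's round yellow test button, 15 mm across, standing 6 mm above the nose when out; pressed straight down.
- rcd1_button (a joint): Travel of rcd1's test button in m: 0 out, 0.005 fully in. Sprung: 1.5 N to start it, 4.5 N fully in. At 2 to 4 mm in it frees the lever, which snaps down; let go, it comes out again. It dips by itself for a moment as the lever latches.
- rcd1_lever (a joint): Angle of rcd1's blue lever in rad: 0 up and latched (on), 1.05 dropped. A spring of 0.03 to 0.06 N m pulls it towards dropped. To latch it, push it towards +x until it reads below about -0.05 (stop at -0.15): the catch clicks in and, let go, it stays at about 0. It does not latch while the button is held in.
- rcd1_terminal (a point): Marked test point of rcd1, its outgoing terminal: middle of the top of the brass screw, 10 mm across, in a red collar 16 mm across, on the shoulder at the board's top (+x) side, 46 mm above rcd1's origin, 2 mm above the shoulder.
- rcd2: Breaker at the middle one of the three places, as the robot faces them; None if that place is empty. Like rcd1. All breakers: the lever is 22 mm wide along y, 9 mm thick, hinged along y at x 0, 54 mm above the breaker's origin (6 mm below the nose top), its outer end 28 mm from the hinge. Up (on), it leans 30 degrees off vertical to +x; dropped, 30 degrees to -x, towards the robot.
- rcd2_button_top (a point): Centre of the top of rcd2's round yellow test button, 15 mm across, standing 6 mm above the nose when out; pressed straight down.
- rcd2_button (a joint): Travel of rcd2's test button in m: 0 out, 0.005 fully in. Sprung: 1.5 N to start it, 4.5 N fully in. At 2 to 4 mm in it frees the lever, which snaps down; let go, it comes out again. It dips by itself for a moment as the lever latches.
- rcd2_lever (a joint): Angle of rcd2's blue lever in rad: 0 up and latched (on), 1.05 dropped. A spring of 0.03 to 0.06 N m pulls it towards dropped. To latch it, push it towards +x until it reads below about -0.05 (stop at -0.15): the catch clicks in and, let go, it stays at about 0. It does not latch while the button is held in.
- rcd2_terminal (a point): Marked test point of rcd2, its outgoing terminal: middle of the top of the brass screw, 10 mm across, in a red collar 16 mm across, on the shoulder at the board's top (+x) side, 46 mm above rcd2's origin, 2 mm above the shoulder.
- rcd3: Breaker at the right one of the three places, as the robot faces them; None if that place is empty. Like rcd1. All breakers: four terminal screws along each shoulder at x -32 and +32 mm, y +27, +9, -9 and -27 mm; steel, but for the marked brass one at x +32, y +9 mm. The nose is 14 mm higher than the marked screw, from 9.5 mm to its -x side; nothing is higher on its +x side.
- rcd3_button_top (a point): Centre of the top of rcd3's round yellow test button, 15 mm across, standing 6 mm above the nose when out; pressed straight down.
- rcd3_button (a joint): Travel of rcd3's test button in m: 0 out, 0.005 fully in. Sprung: 1.5 N to start it, 4.5 N fully in. At 2 to 4 mm in it frees the lever, which snaps down; let go, it comes out again. It dips by itself for a moment as the lever latches.
- rcd3_lever (a joint): Angle of rcd3's blue lever in rad: 0 up and latched (on), 1.05 dropped. A spring of 0.03 to 0.06 N m pulls it towards dropped. To latch it, push it towards +x until it reads below about -0.05 (stop at -0.15): the catch clicks in and, let go, it stays at about 0. It does not latch while the button is held in.
- rcd3_terminal (a point): Marked test point of rcd3, its outgoing terminal: middle of the top of the brass screw, 10 mm across, in a red collar 16 mm across, on the shoulder at the board's top (+x) side, 46 mm above rcd3's origin, 2 mm above the shoulder.
- probe_grip (a point): Middle of the tester probe, a loose stick of about 60 g on the bench beside the enclosure, left or right; its x axis points to the tip. Black grip 18 mm square, 44 mm long, centred here; red square guards 28 mm wide, 6 mm thick, 25 mm either side, on which it lies, axis 14 mm up; sleeve 12 mm across from 28 to 58 mm, steel pin 4 mm across to 80 mm; tail 16 mm across to -58 mm.
- probe_tip (a point): End of the probe's steel pin, 80 mm along the probe's x axis from probe_grip.
- tray: Open black tray (lower half of the tester's case), fixed on the bench at the other side of the enclosure from the probe: 200 mm along x, 130 mm along y, walls 28 mm high and 5 mm thick, grey lining, floor 5 mm above the bench. Origin: centre of its underside.
- meter: Yellow multimeter, 75 x 150 x 34 mm, loose on the bench beyond the enclosure; to be left alone. Origin: centre of its underside.
- level: Orange spirit level standing on edge, 22 x 230 x 45 mm, loose on the bench beyond the enclosure; to be left alone. Origin: centre of its underside.
- parts_box: Clear box of small parts with a blue lid, 94 x 124 x 38 mm, loose on the bench beyond the enclosure; to be left alone. Origin: centre of its underside.
Not all that is in view belongs to the job. What is shaped like the rcd2 but pink or turquoise is not meant.

How it is judged (in metres and radians):
On the way, in this order (a step that is already met when the one before it is completed fails the run):
1. the main switch is turned on (value of joint main_switch above 0.93 rad), for 0.2 s.
2. the test button of the left breaker is pressed in (more than 1.5 mm) and, while it is in, the lever drops (value of joint rcd1_button above 0.0015 m and value of joint rcd1_lever above 0.8 rad), for 0.05 s.
3. the lever of the left breaker is lifted back and stays up, its button out (value of joint rcd1_lever below 0.12 rad and value of joint rcd1_button below 0.0015 m), for 0.3 s.
4. the test button of the middle breaker is pressed in (more than 1.5 mm) and, while it is in, the lever drops (value of joint rcd2_button above 0.0015 m and value of joint rcd2_lever above 0.8 rad), for 0.05 s.
5. the lever of the middle breaker is lifted back and stays up, its button out (value of joint rcd2_lever below 0.12 rad and value of joint rcd2_button below 0.0015 m), for 0.3 s.
6. the test button of the right breaker is pressed in (more than 1.5 mm) and, while it is in, the lever drops (value of joint rcd3_button above 0.0015 m and value of joint rcd3_lever above 0.8 rad), for 0.05 s.
7. the lever of the right breaker is lifted back and stays up, its button out (value of joint rcd3_lever below 0.12 rad and value of joint rcd3_button below 0.0015 m), for 0.3 s.
8. the tip of the probe touches the marked terminal of the left breaker (within 7 mm of its middle) (distance between probe_tip and rcd1_terminal below 0.007 m and contact force between probe and rcd1 above 0.2 N), for 0.5 s.
9. the tip of the probe touches the marked terminal of the middle breaker (within 7 mm of its middle) (distance between probe_tip and rcd2_terminal below 0.007 m and contact force between probe and rcd2 above 0.2 N), for 0.5 s.
10. the tip of the probe touches the marked terminal of the right breaker (within 7 mm of its middle) (distance between probe_tip and rcd3_terminal below 0.007 m and contact force between probe and rcd3 above 0.2 N), for 0.5 s.
At the end, for the whole second after the job is handed in: The main switch is off (within 0.12 rad of its stop), every fitted breaker's lever is up and latched (within 0.12 rad of up) with its button out, and the probe lies at rest wholly inside the tray, grip and tip on its floor (grip centre less than 30 mm and tip less than 35 mm above the bench) (all of step 3 and all of step 5 and all of step 7 and value of joint main_switch below 0.12 rad and x of probe_grip in the frame of tray between -0.095 and 0.095 m and y of probe_grip in the frame of tray between -0.06 and 0.06 m and z of probe_grip in the frame of tray below 0.03 m and x of probe_tip in the frame of tray between -0.098 and 0.098 m and y of probe_tip in the frame of tray between -0.063 and 0.063 m and z of probe_tip in the frame of tray below 0.035 m and linear speed of probe below 0.02 m/s); the robot touches nothing.
It fails at once if the probe is held over the board while the main switch is off (value of joint main_switch below 0.5 rad and contact force between the fingers and probe above 1 N and horizontal distance between probe_tip and enclosure below 0.1 m).
It fails at once if the multimeter is moved more than 3 cm (distance of meter from where it was at the start of the episode above 0.03 m).
It fails at once if the spirit level is moved more than 3 cm (distance of level from where it was at the start of the episode above 0.03 m).
It fails at once if the parts box is moved more than 3 cm (distance of parts_box from where it was at the start of the episode above 0.03 m).
Of rcd1, rcd2, rcd3 only 2 to 3 are there at a start; the rules pass over those that are not, and their reading is None.
At some moment in a run one of probe may be knocked a few centimetres aside while the robot is not near it.
Once in a run the grip may slacken for a moment while it holds something.
It also fails if it takes over 210 s, if anything falls off the work surface, if the arm or the gripper's body presses on something with over 40 N, if the wrist force passes 120 N, or if a joint passes its speed limit or range.

## Robot

A 6-joint arm with a two-finger parallel gripper is mounted at the origin on the work surface. World frame = base frame: x ahead of the robot, y to its left, z up, the work surface at z = 0. Lengths are in mm, angles in rad, forces in N, time in s.
With the tool pointing down it reaches from about 300 to 775 mm from the base axis. Payload 14.6 kg.
Tool frame: the origin (TCP) lies between the finger pads; the fingertips stand 22 mm ahead of it and the grasp point (between the pads) lies 3 mm ahead of it (manip.tcp_to_tips is the distance from the TCP to the fingertips, in mm); y points along the fingers, z is the direction in which the jaws open and shut, and the axes are right-handed (so a half turn about y gives the same grasp; the last joint's range is limited). The gripper opens to 94 mm and grips with 3 to 60 N. Pads are 16 mm wide; open, the fingers measure 119 mm over their backs; the gripper's body (75 mm by 177 mm) begins 78 mm behind the grasp point.
Start: joints at [-1.332, 0.3, 1.521, -0, 1.321, -0.067], TCP at [165.574, -524.476, 227.446] pointing down, gripper open.
Joint ranges: [-3.03, 3.03], [-0.79, 2.21], [0.23, 2.52], [-1.04, 4.18], [0, 3.07], [-2.55, 2.55]. Speed limits (rad/s): [2.22, 2.22, 2.57, 3.14, 3.14, 3.14].

## Interface

Orientations are given as [roll, pitch, yaw] about the fixed x, y, z axes, in that order (R = Rz(yaw) Ry(pitch) Rx(roll)).
In Python, from cell import manip gives the robot as it stands.
- The arm moves only by the shell command python3 -m jog 'ROWS' [OPENING] [FORCE]. ROWS is JSON, one flat list of numbers, 6 for each row, row after row: the shift along the tool's x, y, z in mm, then the turn, a rotation vector about the tool's x, y, z in degrees. A call has 1 to 10 rows; each row is the pose to reach, as a shift and turn from the pose commanded when the call began, along the tool's axes at that moment; what a row does not reach only later rows make up. A row lasts 1/12 s, in which the tool goes at most 41.7 mm and 7.16 degrees, less where a joint would pass 70% of its speed; a pose out of reach is approached as far as the arm can. A call with a gripper value outside its range is refused whole. OPENING is the finger opening in mm, from 0 to 94, set as the call begins (- or left out, the last holds). The fingers move at their own pace and stop on an object; FORCE is the grip in N (left out, the last holds). Time passes only in rows, so rows that repeat a pose let the fingers close. It gives the time, the measured TCP pose, the force and the opening at its end, in the units of the state.
- manip.read_state(): the state, without advancing time (a new reading comes with each control period).
- manip.camera(name): name is "scene" or "top"; returns a dict with "img" (384x512x3 uint8, red, green, blue), "intrinsics" (3x3 intrinsics, pixels), "origin" and "orientation" of the camera in the world. Camera axes: x right, y down, z forward; pixel columns grow to the right and rows downward; lengths in mm; the calibration is good to about 2 mm. A picture is of the moment at which its call begins. There is no depth.
- manip.sign_off(): hands the job in, once; it reports no verdict.
Trained networks look in a picture, given as the dict that the camera call returned (one of the last four; its "shot" number tells which), for a name from the list of things; names that differ only in an ending like _2 or _b are one class to them, and where a whole thing is asked for, a point or a joint stands for the part that bears it (a point fixed in the world has none). Each returns a list of dicts, best first, with "score" (0 to 1); they miss things now and then, are a little off and sometimes report something else, mostly with a low value. They report only what shows in the picture. A call takes as long as a camera call. They do not tell look-alikes from the thing itself.
- manip.masks_of(thing, picture): "pixels" (384x512 bool, what is visible of it) and "xy" ([column, row] in pixels, amid what is visible of it).
- manip.tip_of(thing, picture): "xy" ([column, row] in pixels: a listed point, or the origin of a listed thing).
The state is a dict: "clock": time; "joints": joint angles; "qd": joint speeds; "effort": joint torques, N m; "eef_pos": TCP position; "eef_rot": TCP orientation; "wrist_force": force on the tool from outside, world axes, zero at the start; "moment": the same for the moment, N m; "finger_gap": finger opening in mm.
Only numpy, scipy, OpenCV 4.12 (cv2) and the standard library are available. Lean on these libraries where they do the work, as an engineer would, in place of code of your own. Each camera call takes 0.05 s, during which the arm holds its last target.

## Working session

There is one attempt and no reset: what is moved stays moved. The work goes in short steps, Python scripts to look and compute and a shell command to move; the robot and the scene stay as the last step left them, time stands still between calls to the robot, and variables do not carry over. Pictures are saved under pics/ and viewed, and the job is handed in when it is done.

```bash
ls; mkdir -p pics; python3 - <<'E'
from cell import manip
import cv2,json
print(manip.read_state(), manip.tcp_to_tips)
for n in ("scene","top"):
    c=manip.camera(n); cv2.imwrite(f"pics/{n}0.png",cv2.cvtColor(c["img"],cv2.COLOR_RGB2BGR))
    print(n,c["intrinsics"],c["origin"],c["orientation"],c["shot"])
    for t in ["enclosure","main_handle","rcd1","rcd2","rcd3","probe_grip","probe_tip","tray","meter","level","parts_box","rcd1_terminal","rcd2_terminal","rcd3_terminal","rcd1_button_top","rcd2_button_top","rcd3_button_top"]:
        print(t,[(d["xy"],round(d["score"],2)) for d in manip.tip_of(t,c)][:5])
E
```

```text
pics
{'clock': 0.0, 'joints': array([-1.33158795e+00,  3.00468549e-01,  1.52157609e+00, -3.19661489e-05,
        1.32068886e+00, -6.65450418e-02]), 'qd': array([-1.43254874e-03,  7.74704259e-05,  1.28116057e-04,  2.31639903e-04,
        5.37088002e-04, -1.04200889e-03]), 'effort': array([-1.52647925e-03, -5.31807947e+01, -3.52738237e+01,  7.08103809e-02,
        2.44122039e-02, -8.97982727e-05]), 'eef_pos': array([ 165.51967823, -524.25799562,  226.88982241]), 'eef_rot': array([-1.57193671e+00,  4.49678841e-05, -2.83583133e+00]), 'wrist_force': array([ 0.45627027, -0.96102956, -1.42763697]), 'moment': array([ 0.00624268, -0.01759045,  0.01965964]), 'finger_gap': 94.1675854040294} 22.0
scene [[361.51010143   0.         256.8194472 ]
 [  0.         361.51010143 195.7798347 ]
 [  0.           0.           1.        ]] [1239.96696222 -650.1199122   789.37020009] [-2.21787109 -0.02213789  0.81771402] 1
enclosure [([254.6, 213.1], 0.68)]
main_handle [([273.2, 176.0], 0.61)]
rcd1 [([240.5, 167.6], 0.93), ([236.9, 229.1], 0.9), ([183.7, 194.0], 0.82), ([262.6, 206.3], 0.77), ([249.9, 213.9],
[... 1575 characters left out ...]
([291.0, 283.2], 0.87)]
probe_grip [([105.0, 229.8], 0.59)]
probe_tip [([255.5, 176.1], 0.66), ([113.3, 200.5], 0.57), ([288.4, 185.8], 0.27)]
tray [([378.0, 228.8], 0.66)]
meter [([155.3, 132.3], 0.7)]
level [([252.2, 124.9], 0.92), ([107.3, 229.4], 0.62), ([287.0, 188.4], 0.59)]
parts_box [([338.9, 143.9], 0.58)]
rcd1_terminal [([224.9, 187.4], 0.98)]
rcd2_terminal [([188.8, 297.3], 0.9), ([398.0, 166.1], 0.81), ([287.0, 301.5], 0.8), ([256.4, 177.6], 0.69)]
rcd3_terminal [([283.0, 176.1], 0.69), ([377.1, 228.9], 0.63)]
rcd1_button_top [([236.0, 192.3], 0.49)]
rcd2_button_top [([265.9, 189.3], 0.53), ([400.2, 146.4], 0.42), ([284.5, 283.7], 0.41), ([173.8, 290.1], 0.36)]
rcd3_button_top []
```

```bash
python3 - <<'E'
import cv2
a=cv2.imread("pics/top0.png"); cv2.imwrite("pics/top0c.png",cv2.resize(a[100:320,70:430],None,fx=2.2,fy=2.2,interpolation=cv2.INTER_CUBIC))
a=cv2.imread("pics/scene0.png"); cv2.imwrite("pics/scene0c.png",cv2.resize(a[120:340,110:400],None,fx=2.6,fy=2.6,interpolation=cv2.INTER_CUBIC))
E
```

```text
(no output)
```

View pics/top0c.png

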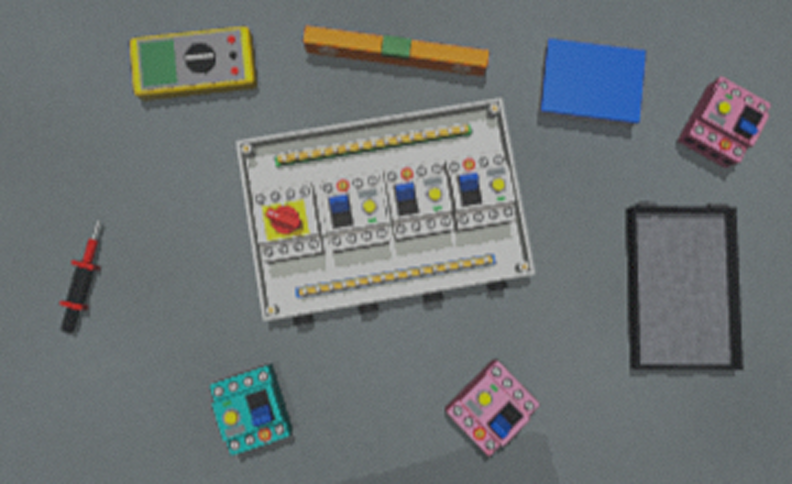

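View pics/scene0c.png

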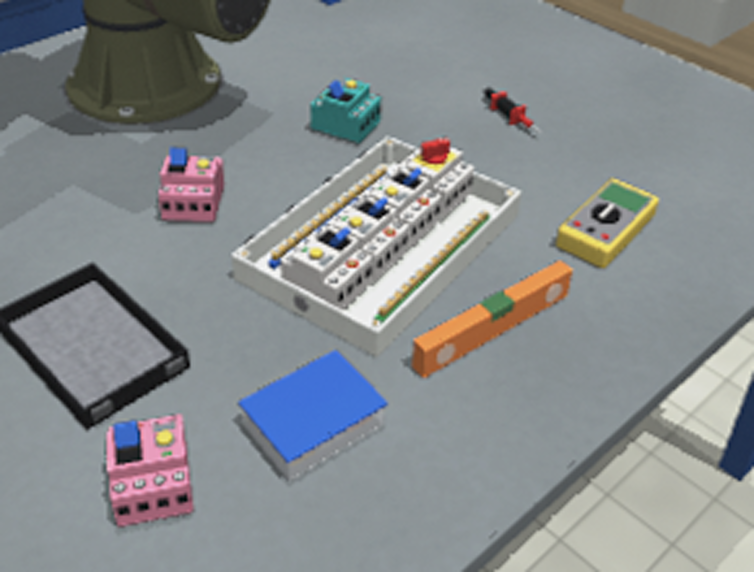

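All three white breakers are fitted. In the top crop the main switch is at (285,220), with the rcd levers at (340,210), (405,197) and (468,188). The pink and turquoise units lie outside the enclosure. The probe is on the left at (80,290) and the tray on the right at (685,290). Next I'll measure.

```bash
cat > h.py <<'E'
import numpy as np, cv2
from scipy.spatial.transform import Rotation as R
from scipy.optimize import least_squares
from cell import manip
def Rm(o): return R.from_euler('xyz',o).as_matrix()
def proj(c,P):
    q=(np.atleast_2d(P)-np.array(c["origin"]))@Rm(c["orientation"]); K=np.array(c["intrinsics"])
    return np.c_[q[:,0]/q[:,2]*K[0,0]+K[0,2],q[:,1]/q[:,2]*K[1,1]+K[1,2]]
def ray(c,xy,z):
    K=np.array(c["intrinsics"]); d=Rm(c["orientation"])@np.array([(xy[0]-K[0,2])/K[0,0],(xy[1]-K[1,2])/K[1,1],1])
    o=np.array(c["origin"]); return o+d*(z-o[2])/d[2]
def save(c,name,box=None,f=2):
    a=cv2.cvtColor(c["img"],cv2.COLOR_RGB2BGR)
    if box: a=a[box[1]:box[3],box[0]:box[2]]
    cv2.imwrite("pics/"+name+".png",cv2.resize(a,None,fx=f,fy=f,interpolation=cv2.INTER_CUBIC))
def blobs(c,kind,box):
    hsv=cv2.cvtColor(c["img"],cv2.COLOR_RGB2HSV)
    H,S,V=[hsv[...,i].astype(int) for i in range(3)]
    m={'yellow':(H>22)&(H<34)&(S>120)&(V>100),'red':((H<14)|(H>172))&(S>100)&(V>80),'blue':(H>100)&(H<125)&(S>120)}[kind].astype(np.uint8)
    mm=np.zeros_like(m); x0,y0,x1,y1=box; mm[y0:y1,x0:x1]=m[y0:y1,x0:x1]
    n,l,s,ce=cv2.connectedComponentsWithStats(mm)
    return [(s[i,4],ce[i].round(1).tolist()) for i in range(1,n) if s[i,4]>=3]
E
python3 - <<'E'
from h import *
C={n:manip.camera(n) for n in("top","scene")}
bx={"top":(180,140,312,250),"scene":(200,165,320,260)}
for n,c in C.items():
    for k in("yellow","red","blue"): print(n,k,blobs(c,k,bx[n]))
c=C["top"];
for t in ["meter","level","parts_box"]: print(t,[ray(c,d["xy"],15).round() for d in manip.tip_of(t,c)][:1])
for t in ["probe_grip","tray","enclosure"]:
    for d in manip.masks_of(t,c)[:2]:
        p=d["pixels"];ys,xs=np.nonzero(p); r=cv2.minAreaRect(np.c_[xs,ys].astype(np.float32)); z={"probe_grip":14,"tray":28,"enclosure":40}[t]
        print(t,d["score"],d["xy"],p.sum(),[ray(c,b,z).round(1)[:2].tolist() for b in cv2.boxPoints(r)],ray(c,r[0],z).round(1))
save(c,"enc",(180,140,310,260),6); save(C["scene"],"encs",(195,160,325,270),6)
save(c,"pr",(80,180,140,260),8)
E
```

```text
top yellow [(np.int32(6), [271.8, 160.0]), (np.int32(5), [277.6, 158.8]), (np.int32(8), [259.9, 162.1]), (np.int32(8), [265.6, 161.2]), (np.int32(8), [254.1, 163.4]), (np.int32(8), [242.1, 165.4]), (np.int32(7), [248.3, 164.6]), (np.int32(5), [230.8, 167.6]), (np.int32(5), [236.4, 166.8]), (np.int32(4), [212.5, 170.2]), (np.int32(3), [218.3, 169.7]), (np.int32(3), [224.7, 168.7]), (np.int32(3), [206.3, 171.7]), (np.int32(3), [282.7, 174.3]), (np.int32(4), [254.5, 178.5]), (np.int32(22), [296.1, 183.3]), (np.int32(22), [267.1, 187.9]), (np.int32(110), [201.0, 200.8]), (np.int32(23), [237.6, 193.5]), (np.int32(6), [194.5, 193.3]), (np.int32(5), [190.0, 194.6]), (np.int32(3), [282.0, 219.7]), (np.int32(4), [288.0, 218.8]), (np.int32(5), [276.2, 220.6]), (np.int32(3), [258.3, 223.7]), (np.int32(6), [264.0, 222.5]), (np.int32(3), [253.0, 225.0]), (np.int32(3), [234.3, 227.7]), (np.int32(3), [240.3, 226.7]), (np.int32(3), [229.0, 228.7]), (np.int32(4), [211.0, 231.5])]
top red [(np.int32(12), [282.8, 174.1]), (np.int32(12), [254.5, 178.6]), (np.int32(14), [225.4, 184.0]), (np.int32(140), [
[... 692 characters left out ...]
3]), (np.int32(28), [239.8, 211.3]), (np.int32(10), [215.3, 220.8]), (np.int32(45), [236.7, 257.7])]
meter [array([730., 252.,  15.])]
level [array([759.,  -9.,  15.])]
parts_box [array([ 715., -252.,   15.])]
probe_grip 0.84 [106.5, 230.4] 311 [[409.3, 397.4], [522.5, 375.1], [516.4, 350.3], [403.3, 372.9]] [462.5 374.   14. ]
tray 0.73 [378.6, 228.0] 3927 [[578.8, -287.7], [587.5, -431.1], [377.1, -433.1], [369.5, -293.1]] [ 476.9 -361.1   28. ]
enclosure 0.75 [236.9, 210.9] 7649 [[638.7, 195.0], [708.8, -138.5], [471.8, -181.6], [407.2, 143.9]] [554.8   5.7  40. ]
enclosure 0.58 [379.8, 230.0] 3817 [[575.2, -287.7], [579.2, -428.9], [379.8, -424.3], [376.6, -286.3]] [ 476.5 -356.6   40. ]
```

View pics/enc.png

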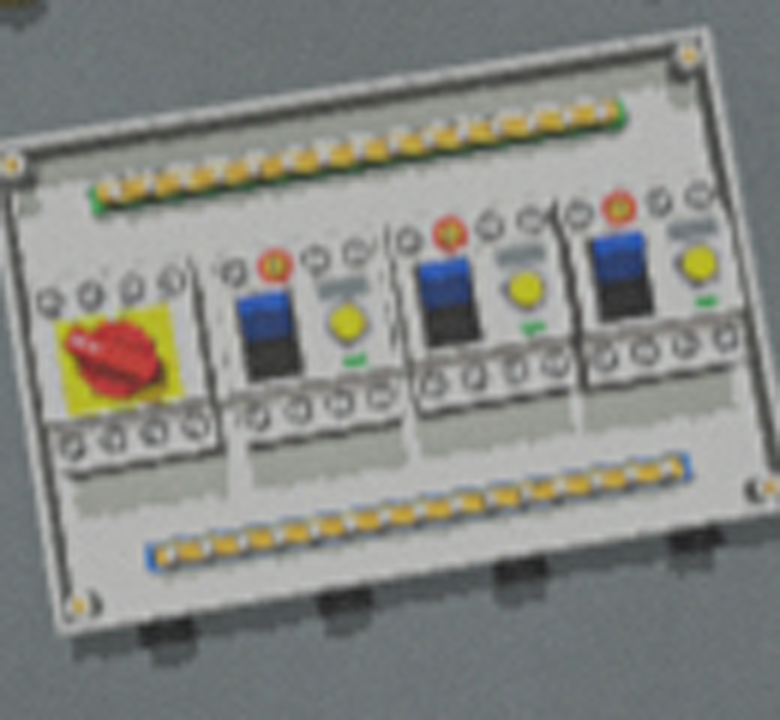

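View pics/encs.png

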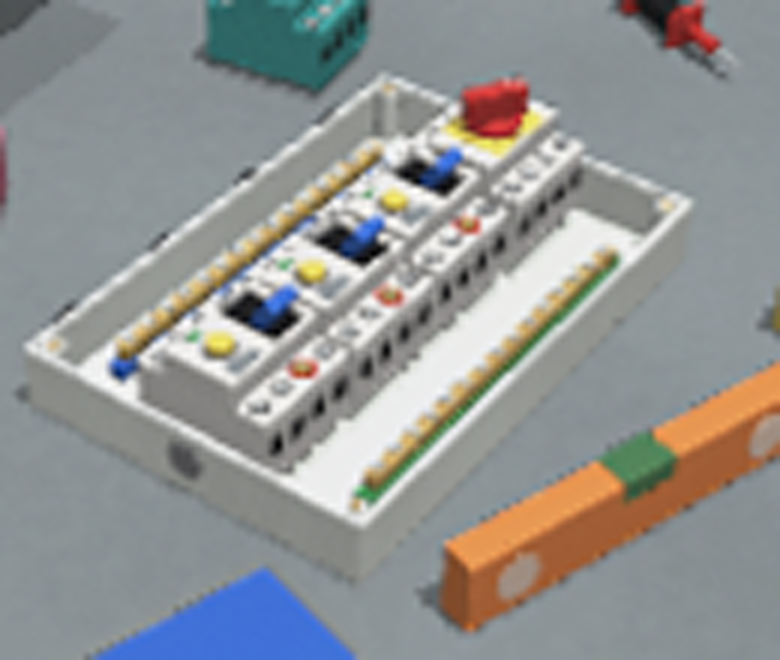

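View pics/pr.png

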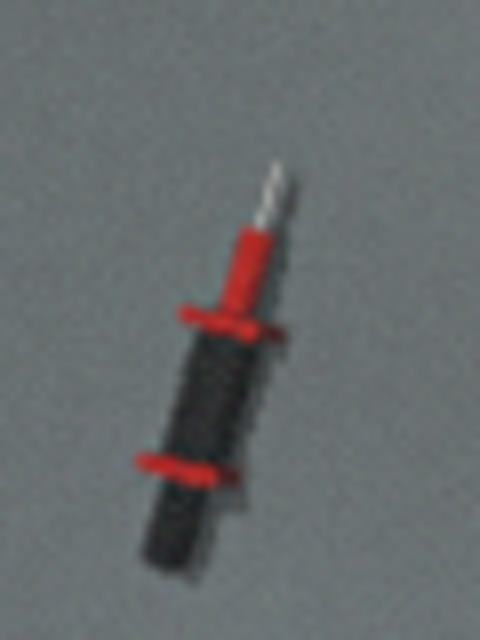

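```bash
cat > fit.py <<'E'
from h import *
C={n:manip.camera(n) for n in("top","scene")}
term={"top":[(225.4,184.0),(254.5,178.6),(282.8,174.1)],"scene":[(272.8,197.6),(259.8,209.6),(245.6,221.4)]}
but={"top":[(237.6,193.5),(267.1,187.9),(296.1,183.3)],"scene":[(260.2,193.2),(246.6,205.1),(231.4,217.1)]}
def world(p,l): 
    c,s=np.cos(p[2]),np.sin(p[2]); l=np.atleast_2d(l); return np.c_[p[0]+c*l[:,0]-s*l[:,1],p[1]+s*l[:,0]+c*l[:,1],l[:,2]]
T=lambda:np.array([[32,9-78*i,61] for i in(-1,0,1)],float)
B=lambda bx:np.array([[bx,-18-78*i,80] for i in(-1,0,1)],float)
def res(p,cams,off=True):
    r=[]
    for n in cams:
        r+=[ (proj(C[n],world(p,T()))-term[n]).ravel(), (proj(C[n],world(p,B(p[3])))-but[n]).ravel()]
    return np.concatenate(r)
for cams in (["top"],["scene"],["top","scene"]):
    s=least_squares(res,[550,0,0.15,0],args=(cams,)); print(cams,s.x.round(3),np.sqrt((s.fun**2).mean()))
p=s.x
print(s.fun.reshape(-1,2).round(1))
for n in C: 
    d=(-0,78+70,91); 
# handle: centroid
sol=least_squares(lambda q:np.concatenate([(proj(C["top"],[[q[0],q[1],88]])-[199.0,199.4]).ravel(),(proj(C["scene"],[[q[0],q[1],90]])-[277.2,177.7]).ravel()]),[550,140])
print("handle",sol.x.round(1),sol.fun.round(2))
print("rel",R.from_euler('z',-p[2]).apply([sol.x[0]-p[0],sol.x[1]-p[1],0]).round(1))
for i in (1,0,-1): print(world(p,[[0,78*i,75],[p[3],78*i-18,81],[32,78*i+9,61],[0,78*i+16,69]]).round(1).tolist())
np.save("p.npy",p)
E
python3 fit.py
```

```text
['top'] [ 5.69914e+02 -3.35410e+01  2.02000e-01 -4.75000e-01] 0.3959836743416261
['scene'] [ 5.75729e+02 -3.51510e+01  2.09000e-01 -1.14500e+00] 0.4009148404166722
['top', 'scene'] [ 5.71614e+02 -3.35310e+01  2.05000e-01 -8.39000e-01] 0.6824121167600239
[[-0.5 -0.6]
 [-0.3 -0.3]
 [ 0.6 -1. ]
 [-0.5 -0.5]
 [-0.  -0.2]
 [ 0.7 -0.9]
 [-0.2 -1.2]
 [-0.5 -1.3]
 [-0.8 -0.2]
 [-0.1 -1. ]
 [-0.5 -1.1]
 [-0.7 -0.2]]
handle [540.2 120.5] [-0.04 -0.68 -0.67 -1.05]
rel [  0.7 157.2   0. ]
[[555.7, 42.8, 75.0], [558.6, 25.0, 81.0], [585.2, 58.2, 61.0], [552.4, 58.5, 69.0]]
[[571.6, -33.5, 75.0], [574.5, -51.3, 81.0], [601.1, -18.2, 61.0], [568.4, -17.9, 69.0]]
[[587.5, -109.9, 75.0], [590.4, -127.7, 81.0], [617.0, -94.6, 61.0], [584.3, -94.2, 69.0]]
```

```bash
cat > to.py <<'E'
import sys; from h import *
# target: x y z of TCP, jaw angle deg, [pitch-lean of fingers: optional rx about jaw axis deg]
a=[float(v) for v in sys.argv[1:]]
s=manip.read_state(); P=s["eef_pos"]; Rc=Rm(s["eef_rot"])
jaw=a[3] if len(a)>3 else np.degrees(np.arctan2(Rc[1,2],Rc[0,2]))
Rt=R.from_euler('xyz',[-np.pi/2,0,np.radians(jaw-90)]).as_matrix()
if len(a)>4: Rt=R.from_rotvec(np.radians(a[4])*Rt[:,2]).as_matrix()@Rt
if len(a)<=3: Rt=Rc if len(a)==3 else Rt
d=Rc.T@(np.array(a[:3])-P); rv=np.degrees(R.from_matrix(Rc.T@Rt).as_rotvec())
print("clock",round(s["clock"],2),"pos",P.round(1),"jaw",round(np.degrees(np.arctan2(Rc[1,2],Rc[0,2])),1),"j",s["joints"].round(2),"F",s["wrist_force"].round(1),"gap",round(s["finger_gap"],1))
print("row",d.round(1).tolist(),rv.round(1).tolist(),"rows>=",round(max(np.linalg.norm(d)/41.7,np.linalg.norm(rv)/7.16),1))
E
python3 to.py 541 121 180 -18
```

```text
clock 2.3 pos [ 165.6 -524.5  227.5] jaw -72.5 j [-1.33  0.3   1.52  0.    1.32 -0.07] F [ 0.1 -0.8  0.1] gap 93.8
row [-552.3, 47.5, -502.5] [-0.0, -54.5, -0.0] rows>= 17.9
```

```bash
python3 -m jog '[-300,10,-273,0,-30,0, -300,10,-273,0,-30,0, -300,10,-273,0,-30,0, -300,10,-273,0,-30,0, -300,10,-273,0,-30,0, -300,10,-273,0,-30,0, -300,10,-273,0,-30,0, -300,10,-273,0,-30,0, -300,10,-273,0,-30,0, -300,10,-273,0,-30,0]' 50 10; python3 to.py 541 121 180 -18
```

```text
clock: 3.13
eef_pos: [370.3, -171.3, 217.7]
eef_rot: [-1.57, 0.0, -2.311]
wrist_force: [1.7, -0.3, -0.3]
finger_gap: 50.2
clock 3.13 pos [ 370.3 -171.3  217.7] jaw -42.4 j [-0.52 -0.01  1.9   0.    1.25  0.22] F [ 1.7 -0.3 -0.3] gap 50.2
row [-330.9, 37.8, -71.3] [-0.0, -24.4, -0.0] rows>= 8.2
```

```bash
python3 -m jog '[-331,38,-71,0,-24.4,0, -331,38,-71,0,-24.4,0, -331,38,-71,0,-24.4,0, -331,38,-71,0,-24.4,0, -331,38,-71,0,-24.4,0, -331,38,-71,0,-24.4,0, -331,38,-71,0,-24.4,0, -331,38,-71,0,-24.4,0, -331,38,-71,0,-24.4,0, -331,38,-71,0,-24.4,0]' 50; python3 - <<'E'
from h import *
s=manip.read_state();P=s["eef_pos"];Q=Rm(s["eef_rot"])
for n in("top","scene"):
    c=manip.camera(n); a=c["img"].copy()
    b={"top":(170,150,250,230),"scene":(230,120,330,200)}[n]
    f=8; a=cv2.resize(cv2.cvtColor(a,cv2.COLOR_RGB2BGR)[b[1]:b[3],b[0]:b[2]],None,fx=f,fy=f,interpolation=cv2.INTER_CUBIC)
    pts=[P+Q@np.array([0,22,z]) for z in(-25,0,25)]+[np.array([541,121,91.])]
    for u in proj(c,pts): cv2.circle(a,(int((u[0]+.5-b[0])*f),int((u[1]+.5-b[1])*f)),4,(255,0,255),-1)
    cv2.imwrite(f"pics/h_{n}.png",a)
E
python3 to.py 541 121 110 -18
```

```text
clock: 3.97
eef_pos: [540.9, 120.1, 178.5]
eef_rot: [-1.572, -0.001, -1.883]
wrist_force: [-0.5, -0.6, 0.4]
finger_gap: 50.2
clock 4.07 pos [540.3 117.7 179.3] jaw -18.1 j [ 0.15  0.35  1.57 -0.    1.22  0.46] F [-0.2  0.1  0.6] gap 50.0
row [-3.4, 69.3, -0.3] [0.0, -0.1, 0.0] rows>= 1.7
```

View pics/h_top.png

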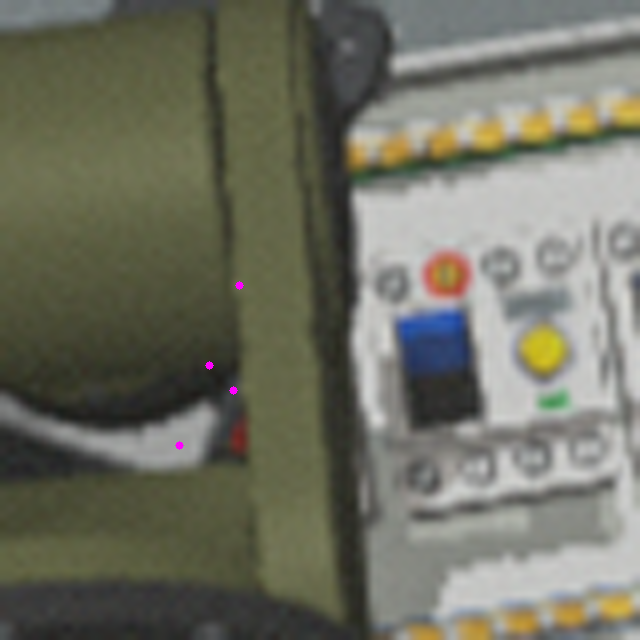

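View pics/h_scene.png

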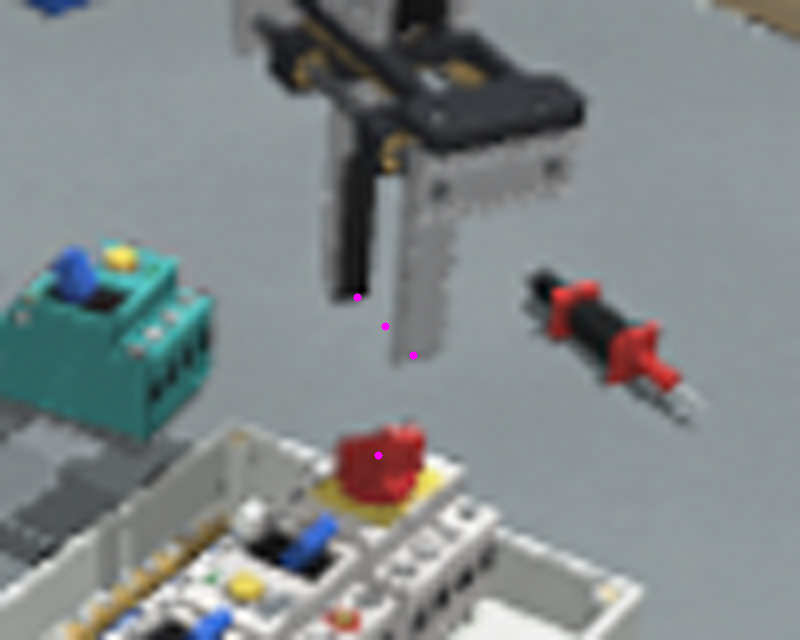

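```bash
python3 -m jog '[-3,40,0,0,0,0, -3,40,0,0,0,0, -3,40,0,0,0,0, -3,40,0,0,0,0]' 50; python3 to.py 541 121 106 -18
```

```text
clock: 4.4
eef_pos: [541.8, 120.2, 141.0]
eef_rot: [-1.57, 0.0, -1.887]
wrist_force: [-0.4, -0.9, -0.8]
finger_gap: 49.8
clock 4.4 pos [541.8 120.2 141. ] jaw -18.1 j [ 0.15  0.4   1.6  -0.    1.14  0.47] F [-0.4 -0.9 -0.8] gap 49.8
row [-0.5, 35.0, -1.0] [-0.0, -0.1, -0.0] rows>= 0.8
```

```bash
python3 -m jog '[-0.5,18,-0.5,0,0,0, -0.5,35,-0.5,0,0,0, -0.5,35,-0.5,0,0,0, -0.5,35,-0.5,0,0,0]' 50; python3 -m jog '[0,0,0,0,0,0, 0,0,0,0,0,0, 0,0,0,0,0,0, 0,0,0,0,0,0, 0,0,0,0,0,0, 0,0,0,0,0,0]' 0 6;  python3 - <<'E'
from h import *
c=manip.camera("scene"); save(c,"h2",(230,120,330,200),8)
E
python3 to.py 541 121 106 -78
```

```text
clock: 4.73
eef_pos: [541.5, 121.4, 105.7]
eef_rot: [-1.57, 0.0, -1.887]
wrist_force: [-0.1, 0.7, 0.4]
finger_gap: 50.1
clock: 5.23
eef_pos: [541.2, 121.7, 104.6]
eef_rot: [-1.571, 0.0, -1.886]
wrist_force: [-9.7, 2.8, 3.1]
finger_gap: 13.6
clock 5.28 pos [540.6 122.  104.5] jaw -18.1 j [0.16 0.44 1.63 0.   1.07 0.47] F [-11.9   4.1   8.3] gap 11.9
row [0.8, -1.5, 0.7] [0.1, 59.9, 0.1] rows>= 8.4
```

View pics/h2.png

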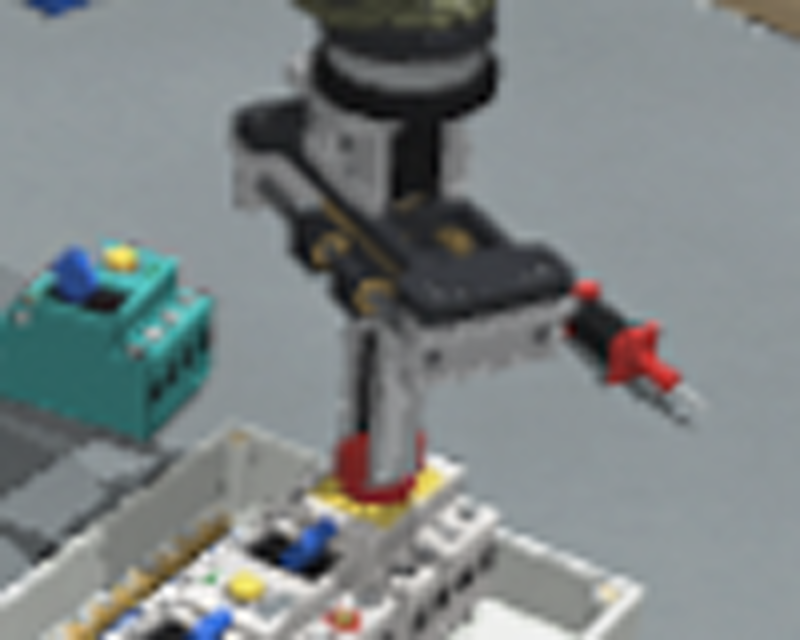

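```bash
python3 -m jog '[0,-1,-1.5,0,0,0, 0,-1,-1.5,0,0,0, 0,-1,-1.5,0,0,0]';  python3 -m jog '[0,0,0,0,7,0, 0,0,0,0,14,0, 0,0,0,0,21,0, 0,0,0,0,28,0, 0,0,0,0,35,0, 0,0,0,0,42,0, 0,0,0,0,49,0, 0,0,0,0,56,0, 0,0,0,0,62,0, 0,0,0,0,62,0]'; python3 -m jog '[0,0,0,0,0,0,0,0,0,0,0,0]'
```

```text
clock: 5.53
eef_pos: [540.3, 122.0, 105.4]
eef_rot: [-1.57, 0.0, -1.886]
wrist_force: [4.3, -0.7, -3.6]
finger_gap: 12.3
clock: 6.37
eef_pos: [539.4, 122.9, 105.4]
eef_rot: [-1.572, -0.001, -2.975]
wrist_force: [-2.1, 4.4, -0.8]
finger_gap: 11.9
clock: 6.53
eef_pos: [539.4, 122.9, 105.4]
eef_rot: [-1.572, -0.001, -2.968]
wrist_force: [-1.5, 4.3, 0.2]
finger_gap: 12.7
```

```bash
python3 -m jog '[0,0,0,0,0,0,0,0,0,0,0,0,0,0,0,0,0,0]' 50; python3 -m jog '[0,-40,0,0,0,0,0,-60,0,0,0,0,60,-60,0,0,0,0,100,-60,0,0,0,0,140,-60,0,0,0,0,180,-60,0,0,0,0,180,-60,0,0,0,0]' 0 10; python3 - <<'E'
from h import *
for n in("top","scene"):
    c=manip.camera(n); save(c,"on_"+n,{"top":(170,140,310,260),"scene":(200,130,330,260)}[n],5.5)
    for k in("yellow","red"): print(n,k,[b for b in blobs(c,k,{"top":(180,140,312,250),"scene":(200,165,300,260)}[n])if b[0]>4])
E
sed 's/least_squares(res,\[550,0,0.15,0\]/least_squares(res,[550,0,0.15,0,78]/; s/78\*i for/p[4]*i for/' fit.py >/dev/null
python3 - <<'E'
exec(open("fit.py").read().split("T=lambda")[0])
def res(p,cams):
    r=[]
    for n in cams:
        Tt=[[32,9+p[4]*i,61] for i in(1,0,-1)];Bb=[[p[3],-18+p[4]*i,80] for i in(1,0,-1)]
        r+=[(proj(C[n],world(p,Tt))-term[n]).ravel(),(proj(C[n],world(p,Bb))-but[n]).ravel()]
    return np.concatenate(r)
for cams in (["top"],["scene"],["top","scene"]):
    s=least_squares(res,[550,0,0.15,0,78],args=(cams,)); print(cams,s.x.round(3),np.sqrt((s.fun**2).mean()))
E
```

```text
clock: 6.78
eef_pos: [539.9, 122.1, 105.5]
eef_rot: [-1.571, 0.0, -2.968]
wrist_force: [1.0, 0.2, 0.1]
finger_gap: 28.3
clock: 7.37
eef_pos: [358.4, 90.5, 164.9]
eef_rot: [-1.571, -0.001, -2.968]
wrist_force: [-0.1, 0.2, 1.6]
finger_gap: 0.6
top yellow [(np.int32(5), [272.0, 160.0]), (np.int32(5), [277.6, 159.0]), (np.int32(9), [260.1, 162.2]), (np.int32(8), [265.6, 161.2]), (np.int32(8), [248.2, 164.4]), (np.int32(9), [254.1, 163.2]), (np.int32(6), [236.5, 166.5]), (np.int32(7), [242.3, 165.6]), (np.int32(6), [230.5, 167.7]), (np.int32(22), [296.1, 183.5]), (np.int32(22), [267.1, 187.9]), (np.int32(68), [206.2, 198.7]), (np.int32(22), [237.6, 193.4]), (np.int32(60), [192.3, 201.1]), (np.int32(5), [275.8, 220.6]), (np.int32(6), [264.0, 222.5])]
top red [(np.int32(12), [282.8, 174.1]), (np.int32(11), [254.7, 178.6]), (np.int32(14), [225.4, 184.0]), (np.int32(141), [199.1, 199.2])]
scene yellow [(np.int32(19), [274.4, 182.4]), (np.int32(8), [260.2, 193.2]), (np.int32(11), [246.6, 205.1]), (np.int32(11), [231.4, 217.1]), (np.int32(5), [260.0, 238.0])]
scene red [(np.int32(85), [276.8, 177.6]), (np.int32(5), [272.8, 197.6]), (np.int32(5), [259.8, 209.6]), (np.int32(6), [245.2, 221.3]), (np.int32(8), [289.5, 239.2]), (np.int32(243), [285.4, 251.3]), (np.int32(12), [277.9, 245.6])]
['top'] [ 5.69899e+02 -3.35240e+01  2.02000e-01 -4.69000e-01  7.64010e+01] 0.1749344247439901
['scene'] [ 5.75848e+02 -3.53090e+01  1.97000e-01 -9.54000e-01  7.52460e+01] 0.18956329050648615
['top', 'scene'] [ 5.71587e+02 -3.35360e+01  2.02000e-01 -7.76000e-01  7.62400e+01] 0.6003529731652602
```

View pics/on_top.png

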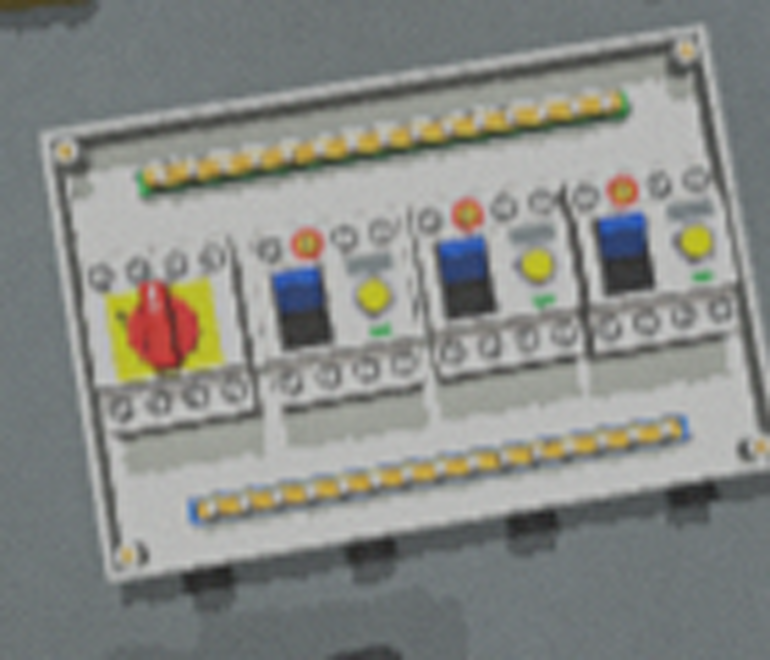

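View pics/on_scene.png

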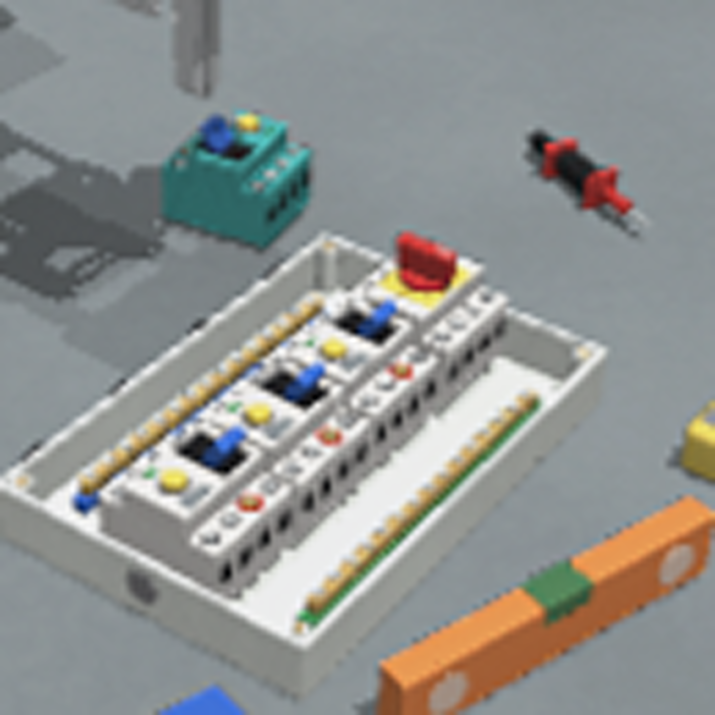

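```bash
python3 - <<'E'
from h import *
c=manip.camera("top")
px=lambda a,b:((a)/5.5+170-.4,(b)/5.5+140-.4)
L=[px(42,132),px(703,27),px(110,578),px(779,465)]
Q=np.array([ray(c,l,40)[:2] for l in L]); print(Q.round(1)); print([np.linalg.norm(Q[a]-Q[b]).round(1) for a,b in((0,1),(2,3),(0,2),(1,3))],Q.mean(0), [np.degrees(np.arctan2(*(Q[a]-Q[b])[::-1])).round(2) for a,b in((1,0),(3,2),(0,2),(1,3))])
for z,pts in((61,[(225.4,184.0),(254.6,178.6),(282.8,174.1)]),(80.5,[(237.6,193.4),(267.1,187.9),(296.1,183.4)])): print([ray(c,q,z)[:2].round(1).tolist() for q in pts])
E
```

```text
[[ 638.4  188.3]
 [ 701.  -133.7]
 [ 424.1  145.7]
 [ 486.  -172.9]]
[np.float64(328.1), np.float64(324.5), np.float64(218.4), np.float64(218.5)] [562.35153611   6.85294739] [np.float64(-78.99), np.float64(-79.01), np.float64(11.24), np.float64(10.32)]
[[583.7, 56.7], [600.3, -19.2], [614.4, -93.1]]
[[557.4, 23.8], [573.8, -51.3], [587.6, -125.7]]
```

```bash
python3 to.py 558 25.5 125 -78.7
```

```text
clock 7.62 pos [363.6  91.3 165.8] jaw -80.1 j [ 0.15 -0.03  2.05 -0.    1.12  1.55] F [-0.8  0.3  0.1] gap 0.8
row [-180.2, 41.0, 98.2] [-0.0, -1.4, -0.1] rows>= 5.0
```

```bash
python3 -m jog '[-180,20,98,0,-1.4,0, -180,20,98,0,-1.4,0, -180,20,98,0,-1.4,0, -180,20,98,0,-1.4,0, -180,20,98,0,-1.4,0, -180,41,98,0,-1.4,0, -180,41,98,0,-1.4,0, -180,41,98,0,-1.4,0]' 0 20; python3 to.py 558 25.5 107 -78.7; cat > look.py <<'E'
import sys; from h import *
tag=sys.argv[1]; s=manip.read_state();P=s["eef_pos"];Q=Rm(s["eef_rot"])
for n in sys.argv[2].split(","):
    c=manip.camera(n); b={"top":(175,145,315,225),"scene":(210,140,310,240)}[n]; f={"top":5,"scene":6}[n]
    if len(sys.argv)>3: b=tuple(int(v) for v in sys.argv[3].split(",")); f=min(780/(b[2]-b[0]),590/(b[3]-b[1]))
    a=cv2.resize(cv2.cvtColor(c["img"],cv2.COLOR_RGB2BGR)[b[1]:b[3],b[0]:b[2]],None,fx=f,fy=f,interpolation=cv2.INTER_CUBIC)
    cv2.imwrite(f"pics/{tag}_{n}.png",a)
    u=proj(c,[P+Q@np.array([0,22,0])])[0]; print(n,"tip px",u.round(1),"crop",((u-b[:2]+.5)*f).round())
E
python3 look.py b1a scene
```

```text
clock: 8.28
eef_pos: [556.2, 25.7, 122.8]
eef_rot: [-1.572, -0.004, -2.944]
wrist_force: [-0.4, -0.6, 0.8]
finger_gap: 0.3
clock 8.28 pos [556.2  25.7 122.8] jaw -78.7 j [-0.02  0.42  1.61  0.    1.11  1.35] F [-0.4 -0.6  0.8] gap 0.3
row [-1.7, 15.8, 0.5] [0.1, 0.0, 0.2] rows>= 0.4
scene tip px [259.9 186.7] crop [303. 283.]
```

View pics/b1a_scene.png

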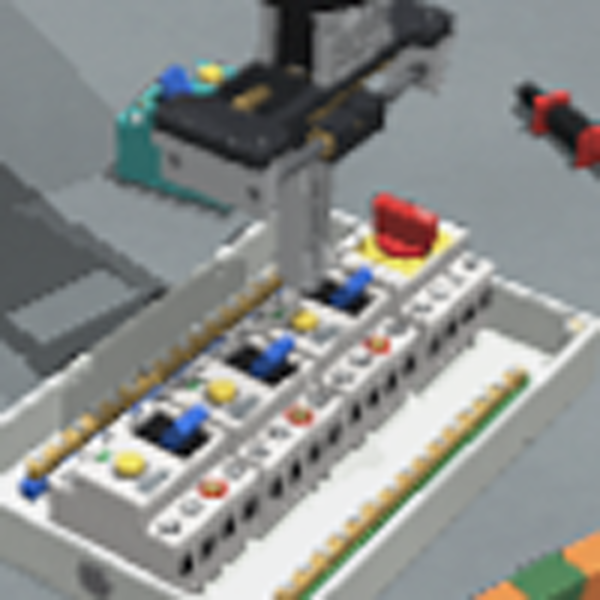

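```bash
python3 -m jog '[-2.5,10,0.5,0,0,0, -2.5,17,0.5,0,0,0, -2.5,17,0.5,0,0,0, -2.5,17,0.5,0,0,0]'; python3 to.py 559 24.5 98.5 -78.7; python3 look.py b1b scene
```

```text
clock: 8.67
eef_pos: [559.0, 25.9, 107.4]
eef_rot: [-1.571, -0.0, -2.944]
wrist_force: [0.4, 0.1, 0.5]
finger_gap: 0.5
clock 8.67 pos [559.   25.9 107.4] jaw -78.7 j [-0.02  0.45  1.62  0.    1.08  1.35] F [0.4 0.1 0.5] gap 0.5
row [0.2, 8.9, 1.3] [0.0, 0.0, 0.0] rows>= 0.2
scene tip px [260.4 190.9] crop [306. 308.]
```

View pics/b1b_scene.png

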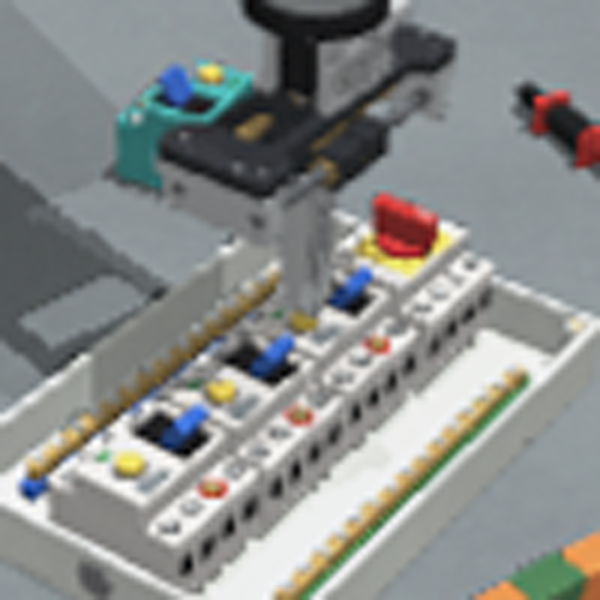

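```bash
python3 -m jog '[-2,4,1.5,0,0,0, -2,5,1.5,0,0,0, -2,6,1.5,0,0,0,-2,7,1.5,0,0,0,-2,8,1.5,0,0,0, -2,9,1.5,0,0,0, -2,9,1.5,0,0,0,-2,9,1.5,0,0,0]'; python3 look.py b1c scene
```

```text
clock: 9.38
eef_pos: [561.6, 24.5, 98.6]
eef_rot: [-1.571, 0.0, -2.944]
wrist_force: [-1.1, -0.6, 4.6]
finger_gap: 0.7
scene tip px [260.6 193.5] crop [307. 324.]
```

View pics/b1c_scene.png

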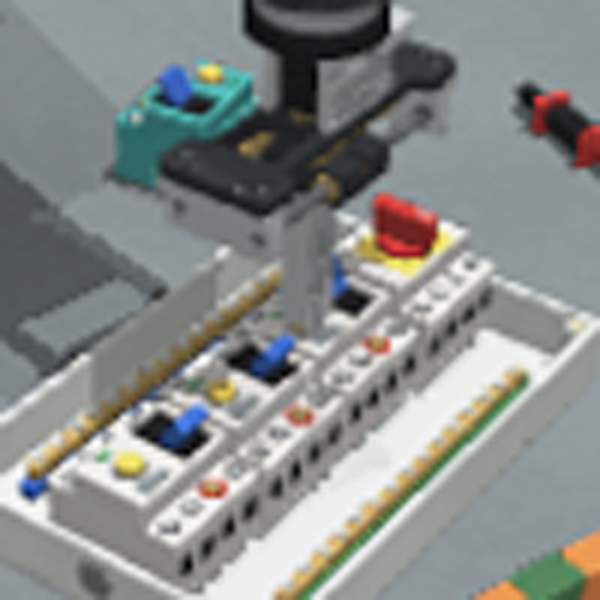

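```bash
python3 -m jog '[0,-22,0,0,0,0, 20,-26,0,0,0,0, 37,-26,-17,0,0,0, 37,-26,-34,0,0,0, 37,-20,-34,0,0,0, 37,-10,-34,0,0,0, 37,-10,-34,0,0,0, 37,-10,-34,0,0,0]'; python3 to.py 520 53 108 -78.7;  python3 look.py l1a scene,top
```

```text
clock: 10.1
eef_pos: [518.4, 50.1, 107.4]
eef_rot: [-1.571, -0.002, -2.944]
wrist_force: [-0.7, 0.1, -0.2]
finger_gap: 1.0
clock 10.1 pos [518.4  50.1 107.4] jaw -78.7 j [ 0.03  0.37  1.73 -0.    1.05  1.4 ] F [-0.7  0.1 -0.2] gap 1.0
row [-2.1, -0.6, -2.5] [0.0, 0.0, 0.1] rows>= 0.1
scene tip px [257.3 182.8] crop [287. 260.]
top tip px [226.7 208.2] crop [261. 319.]
```

View pics/l1a_scene.png

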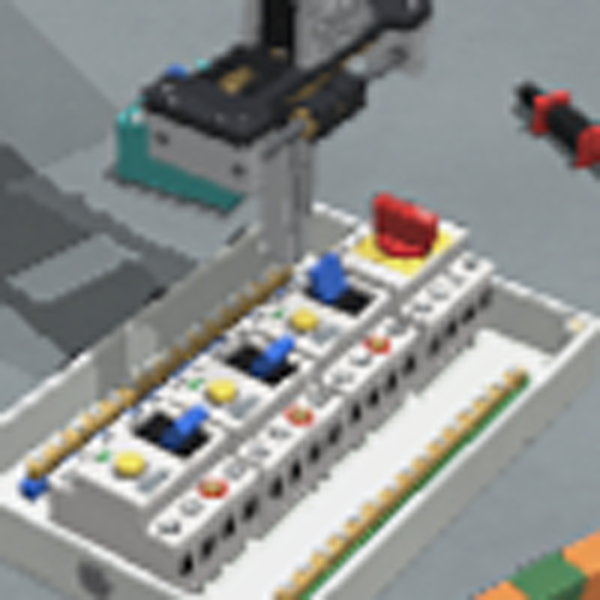

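```bash
python3 -m jog '[-10,0,-2.5,0,0,0, -18,0,-2.5,0,0,0, -24,0,-2.5,0,0,0, -28,0,-2.5,0,0,0, -31,0,-2.5,0,0,0, -33,0,-2.5,0,0,0, -35,0,-2.5,0,0,0, -35,0,-2.5,0,0,0]'; python3 look.py l1b scene
```

```text
clock: 10.87
eef_pos: [552.4, 59.9, 108.2]
eef_rot: [-1.571, -0.001, -2.944]
wrist_force: [-2.4, -1.4, 0.1]
finger_gap: 0.3
scene tip px [266.4 185.8] crop [342. 278.]
```

View pics/l1b_scene.png

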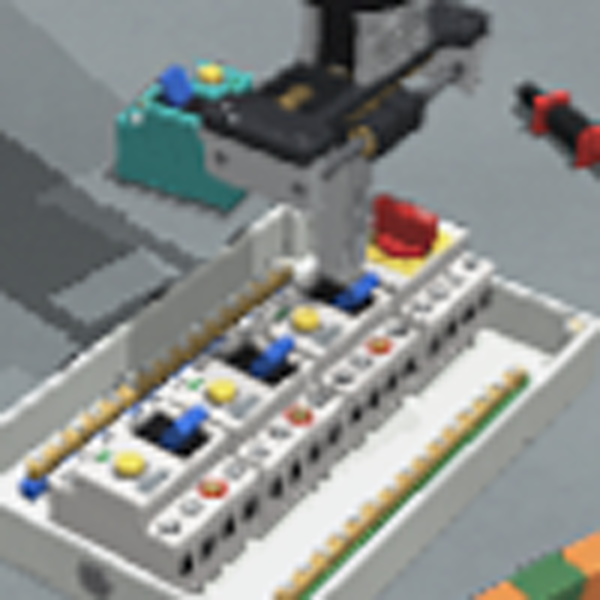

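Force is still about the spring's, so I'll push a few millimetres further to the stop.

```bash
python3 -m jog '[-1,0,0,0,0,0, -2,0,0,0,0,0, -3,0,0,0,0,0, -3,0,0,0,0,0]';python3 -m jog '[-1,0,0,0,0,0, -2,0,0,0,0,0, -3,0,0,0,0,0, -3,0,0,0,0,0]'
```

```text
clock: 11.25
eef_pos: [554.2, 60.4, 108.0]
eef_rot: [-1.571, -0.003, -2.944]
wrist_force: [-11.5, -2.4, 3.4]
finger_gap: 0.5
clock: 11.58
eef_pos: [555.5, 60.7, 107.7]
eef_rot: [-1.571, -0.008, -2.944]
wrist_force: [-23.8, -5.7, 9.6]
finger_gap: 0.4
```

```bash
python3 -m jog '[10,0,0,0,0,0, 30,0,0,0,0,0, 30,-15,0,0,0,0, 30,-15,0,0,0,0]'; python3 look.py l1c scene; python3 to.py 573 -52 120 -78.7
```

```text
clock: 11.92
eef_pos: [529.8, 55.3, 125.8]
eef_rot: [-1.57, 0.004, -2.944]
wrist_force: [0.3, 0.1, 0.8]
finger_gap: 0.5
scene tip px [261.  179.1] crop [309. 238.]
clock 11.97 pos [530.   55.4 124.9] jaw -78.7 j [0.04 0.37 1.68 0.   1.09 1.41] F [-0.3  0.1 -0.7] gap 0.4
row [-21.1, 5.0, 113.7] [-0.0, 0.0, -0.2] rows>= 2.8
```

View pics/l1c_scene.png

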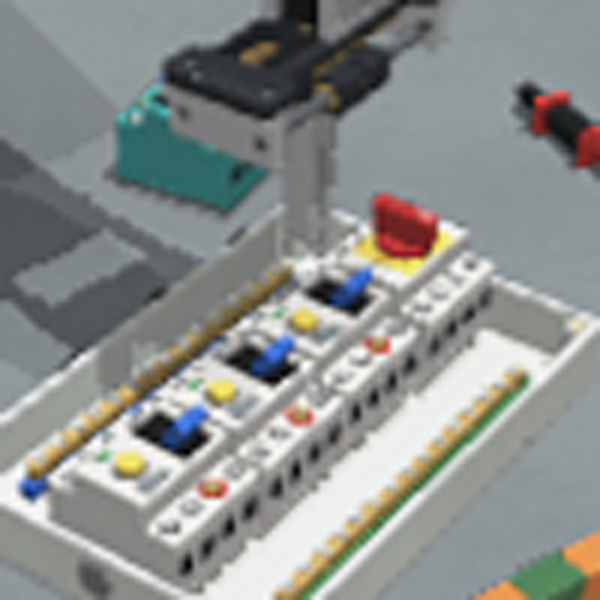

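```bash
python3 to.py 576 -52 108 -78.7; python3 -m jog '[-24,0,114,0,0,0, -24,0,114,0,0,0, -24,0,114,0,0,0, -24,9,114,0,0,0, -24,17,114,0,0,0, -24,17,114,0,0,0, -24,17,114,0,0,0]'; python3 to.py 576 -52 98 -78.7;
```

```text
clock 11.97 pos [530.   55.4 124.9] jaw -78.7 j [0.04 0.37 1.68 0.   1.09 1.41] F [-0.3  0.1 -0.7] gap 0.4
row [-24.0, 17.0, 114.3] [-0.0, 0.0, -0.2] rows>= 2.8
clock: 12.55
eef_pos: [574.4, -50.8, 105.7]
eef_rot: [-1.571, -0.001, -2.943]
wrist_force: [0.0, 0.4, 0.1]
finger_gap: 0.4
clock 12.55 pos [574.4 -50.8 105.7] jaw -78.6 j [-0.15  0.48  1.57  0.    1.09  1.22] F [0.  0.4 0.1] gap 0.4
row [-1.3, 7.6, 1.5] [0.0, 0.1, 0.1] rows>= 0.2
```

```bash
python3 -m jog '[-1,2,1.5,0,0,0, -1,3.5,1.5,0,0,0, -1,4.5,1.5,0,0,0,-1,5.5,1.5,0,0,0,-1,6.5,1.5,0,0,0, -1,7.5,1.5,0,0,0, -1,7.5,1.5,0,0,0,-1,7.5,1.5,0,0,0]'; python3 look.py b2c scene
```

```text
clock: 13.22
eef_pos: [576.1, -53.1, 99.1]
eef_rot: [-1.571, 0.0, -2.944]
wrist_force: [-0.3, 0.9, 4.0]
finger_gap: 0.5
scene tip px [246.  205.2] crop [219. 394.]
```

View pics/b2c_scene.png

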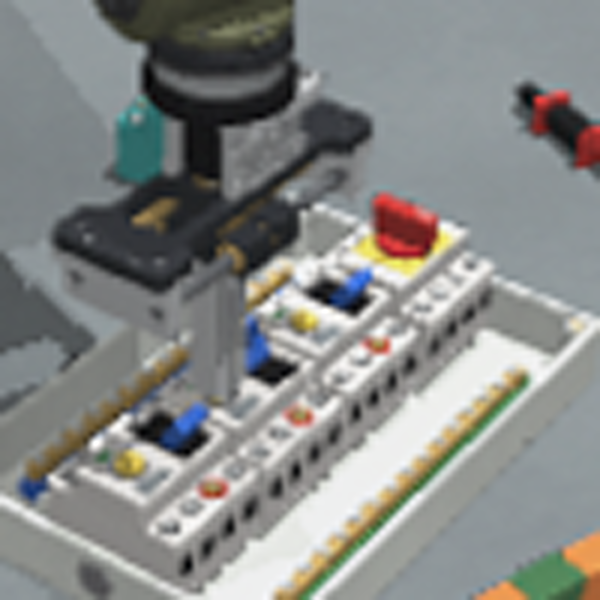

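```bash
python3 -m jog '[0,-22,0,0,0,0, 20,-26,0,0,0,0, 37,-26,-17,0,0,0, 37,-26,-35,0,0,0, 37,-20,-35,0,0,0, 37,-10,-35,0,0,0, 37,-10,-35,0,0,0, 37,-10,-35,0,0,0]'; python3 to.py 569.3 -16.2 108 -78.7
```

```text
clock: 13.93
eef_pos: [532.7, -26.5, 107.9]
eef_rot: [-1.571, -0.002, -2.944]
wrist_force: [0.7, -0.7, -0.5]
finger_gap: 0.5
clock 13.93 pos [532.7 -26.5 107.9] jaw -78.7 j [-0.12  0.4   1.69 -0.    1.06  1.26] F [ 0.7 -0.7 -0.5] gap 0.5
row [-37.9, -0.2, -3.0] [0.0, -0.0, 0.1] rows>= 0.9
```

```bash
python3 -m jog '[-14,0,-2.5,0,0,0, -22,0,-2.5,0,0,0, -28,0,-2.5,0,0,0, -32,0,-2.5,0,0,0, -35,0,-2.5,0,0,0, -37,0,-2.5,0,0,0, -38,0,-2.5,0,0,0, -38,0,-2.5,0,0,0]'; python3 -m jog '[-1,0,0,0,0,0, -2,0,0,0,0,0, -3,0,0,0,0,0, -3,0,0,0,0,0]'
```

```text
clock: 14.6
eef_pos: [569.6, -16.2, 108.8]
eef_rot: [-1.571, -0.0, -2.944]
wrist_force: [-3.0, -1.0, -0.4]
finger_gap: 0.2
clock: 14.93
eef_pos: [571.3, -15.8, 108.5]
eef_rot: [-1.571, -0.004, -2.944]
wrist_force: [-12.7, -3.5, 4.1]
finger_gap: 0.3
```

```bash
python3 -m jog '[-1,0,0,0,0,0, -2,0,0,0,0,0, -2,0,0,0,0,0]'; python3 -m jog '[10,0,0,0,0,0, 30,0,0,0,0,0, 30,-15,0,0,0,0, 30,-15,0,0,0,0]'; python3 look.py l2c scene; python3 to.py 592 -129 107 -78.7
```

```text
clock: 15.18
eef_pos: [572.1, -15.6, 108.2]
eef_rot: [-1.572, -0.007, -2.944]
wrist_force: [-21.8, -4.9, 7.5]
finger_gap: 0.2
clock: 15.52
eef_pos: [546.0, -21.2, 126.3]
eef_rot: [-1.57, 0.004, -2.944]
wrist_force: [-0.1, -0.1, -1.3]
finger_gap: 0.2
scene tip px [247.2 190.1] crop [226. 303.]
clock 15.57 pos [546.2 -21.1 125.4] jaw -78.7 j [-0.11  0.4   1.64  0.    1.1   1.27] F [-0.2 -0.1 -0.1] gap 0.3
row [-23.7, 18.6, 114.8] [-0.1, 0.0, -0.2] rows>= 2.8
```

View pics/l2c_scene.png

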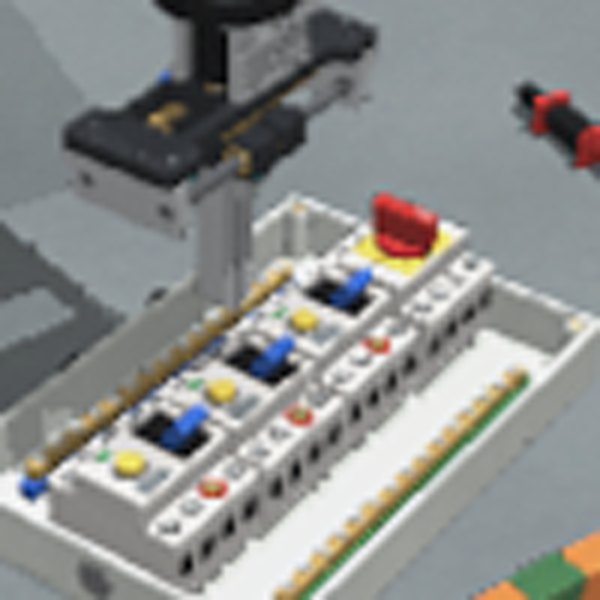

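```bash
python3 -m jog '[-24,0,115,0,0,0, -24,0,115,0,0,0, -24,0,115,0,0,0, -24,9,115,0,0,0, -24,18,115,0,0,0, -24,18,115,0,0,0, -24,18,115,0,0,0]'; python3 to.py 592 -129 98 -78.7;
```

```text
clock: 16.15
eef_pos: [590.9, -128.0, 105.1]
eef_rot: [-1.572, -0.001, -2.943]
wrist_force: [-0.2, 0.6, 1.2]
finger_gap: 0.6
clock 16.15 pos [ 590.9 -128.   105.1] jaw -78.6 j [-0.27  0.54  1.48  0.    1.12  1.1 ] F [-0.2  0.6  1.2] gap 0.6
row [-0.9, 7.1, 1.2] [0.0, 0.1, 0.1] rows>= 0.2
```

```bash
python3 -m jog '[-1,2,1,0,0,0, -1,3.5,1,0,0,0, -1,4.5,1,0,0,0,-1,5.5,1,0,0,0,-1,6.5,1,0,0,0, -1,7.5,1,0,0,0, -1,7.5,1,0,0,0,-1,7.5,1,0,0,0]'; python3 look.py b3c scene
```

```text
clock: 16.82
eef_pos: [592.5, -129.8, 98.7]
eef_rot: [-1.571, 0.0, -2.944]
wrist_force: [-0.5, 0.9, 4.6]
finger_gap: 0.1
scene tip px [230.6 218.4] crop [127. 473.]
```

View pics/b3c_scene.png

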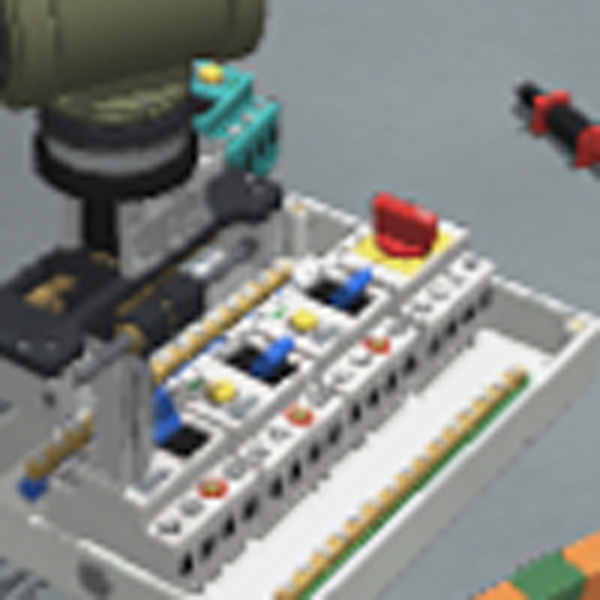

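```bash
python3 -m jog '[0,-22,0,0,0,0, 20,-26,0,0,0,0, 37,-26,-17,0,0,0, 37,-26,-35,0,0,0, 37,-20,-35,0,0,0, 37,-10,-35,0,0,0, 37,-10,-35,0,0,0, 37,-10,-35,0,0,0]'; python3 to.py 585 -93 108 -78.7
```

```text
clock: 17.53
eef_pos: [549.1, -103.3, 107.3]
eef_rot: [-1.571, -0.002, -2.944]
wrist_force: [0.2, -0.5, 0.0]
finger_gap: 0.5
clock 17.53 pos [ 549.1 -103.3  107.3] jaw -78.7 j [-0.25  0.45  1.62 -0.    1.08  1.12] F [ 0.2 -0.5  0. ] gap 0.5
row [-37.2, -0.7, -3.0] [0.0, 0.0, 0.1] rows>= 0.9
```

```bash
python3 -m jog '[-14,-0.5,-2.5,0,0,0, -22,-0.5,-2.5,0,0,0, -28,-0.5,-2.5,0,0,0, -32,-0.5,-2.5,0,0,0, -35,-0.5,-2.5,0,0,0, -37,-0.5,-2.5,0,0,0, -38,-0.5,-2.5,0,0,0, -38,-0.5,-2.5,0,0,0]'; python3 -m jog '[-1,0,0,0,0,0, -2,0,0,0,0,0, -3,0,0,0,0,0, -3,0,0,0,0,0]'
```

```text
clock: 18.2
eef_pos: [584.8, -93.3, 108.3]
eef_rot: [-1.571, -0.004, -2.944]
wrist_force: [-10.9, -3.5, 2.2]
finger_gap: 0.7
clock: 18.53
eef_pos: [586.1, -93.0, 107.9]
eef_rot: [-1.572, -0.008, -2.944]
wrist_force: [-24.0, -6.2, 7.6]
finger_gap: 0.5
```

```bash
python3 -m jog '[10,0,0,0,0,0, 30,0,0,0,0,0, 30,-30,0,0,0,0, 60,-60,0,0,0,0,90,-80,0,0,0,0,120,-80,0,0,0,0,120,-80,0,0,0,0]'; python3 look.py l3c scene,top 
python3 - <<'E'
from h import *
for n in("top","scene"):
    c=manip.camera(n)
    save(c,"pp_"+n,{"top":(80,180,140,260),"scene":(280,130,350,190)}[n],8)
    for t in("probe_grip","probe_tip"):
        z=14; print(n,t,[(d["xy"],round(d["score"],2),ray(c,d["xy"],z)[:2].round(1).tolist()) for d in manip.tip_of(t,c)])
    for d in manip.masks_of("probe_grip",c)[:2]:
        ys,xs=np.nonzero(d["pixels"]); m=np.c_[xs,ys]; print(n,d["score"],len(m),ray(c,m.mean(0),14)[:2].round(1)); W=np.array([ray(c,q,14)[:2] for q in m]); w,v=np.linalg.eigh(np.cov(W.T)); print(v[:,1], (W-W.mean(0))@v[:,1]@np.zeros(0) if 0 else (((W-W.mean(0))@v[:,1]).min().round(1),((W-W.mean(0))@v[:,1]).max().round(1)))
E
```

```text
clock: 19.12
eef_pos: [468.7, -116.5, 190.2]
eef_rot: [-1.57, 0.002, -2.945]
wrist_force: [0.5, -0.3, -0.5]
finger_gap: 0.6
scene tip px [207.5 174.3] crop [-12. 209.]
top tip px [296.8 228.5] crop [612. 420.]
top probe_grip [([106.7, 230.1], 0.65, [457.0, 372.0])]
top probe_tip [([111.6, 198.8], 0.54, [541.5, 364.8])]
top 0.52 340 [459.8 374.7]
[-0.97714129  0.21259094] (np.float64(-75.0), np.float64(57.7))
scene probe_grip [([306.0, 164.6], 0.7, [482.1, 356.2]), ([253.5, 212.5], 0.4, [563.3, -7.6])]
scene probe_tip [([227.7, 283.7], 0.74, [736.8, -262.2]), ([316.6, 168.4], 0.66, [528.7, 366.5])]
scene 0.6 86 [455.6 375.3]
[-0.95286931  0.30338108] (np.float64(-56.5), np.float64(48.7))
```

View pics/l3c_scene.png

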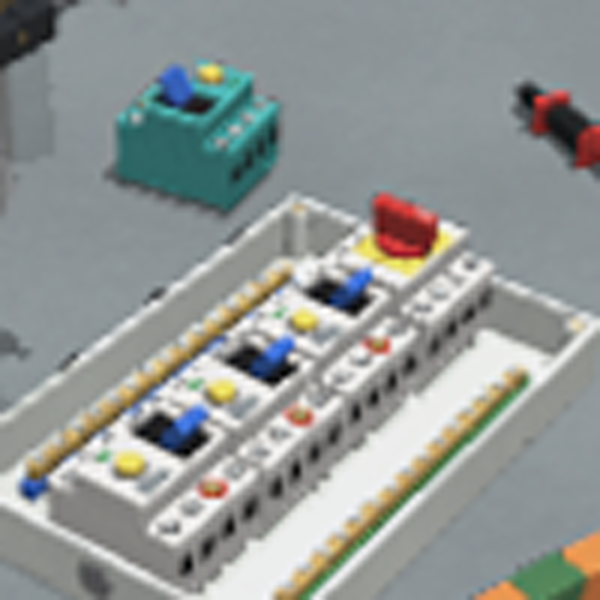

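View pics/pp_top.png

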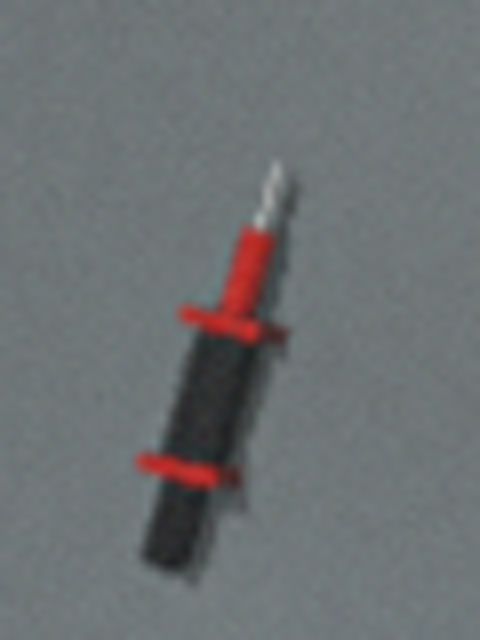

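View pics/pp_scene.png

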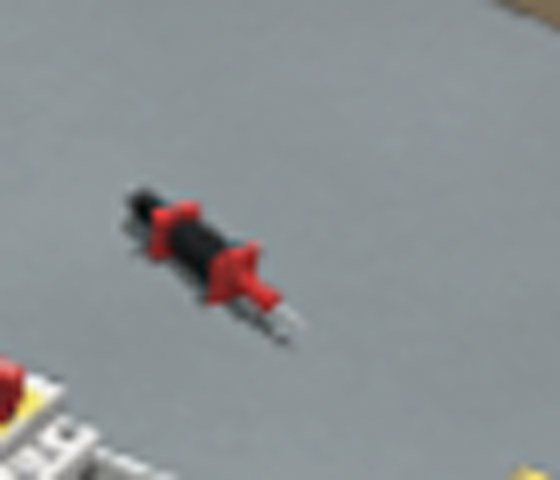

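```bash
python3 - <<'E'
from h import *
t=manip.camera("top"); s=manip.camera("scene")
o=-0.44
A={"g":((105.9+o,229.5+o),(305.6+o,161.4+o)),"tip":((114.6+o,200.6+o),(317.3+o,170.3+o))}
for k,(a,b) in A.items():
    print(k,ray(t,a,14)[:2].round(1),ray(s,b,14)[:2].round(1))
    r=least_squares(lambda q:np.r_[proj(t,[q])[0]-a,proj(s,[q])[0]-b],[460,370,14]); print(r.x.round(1),r.fun.round(2))
E
```

```text
g [459.7 375.5] [461.4 375. ]
[459.9 376.1  12.7] [-0.06 -0.07 -0.14  0.03]
tip [538.  357.7] [536.2 359. ]
[537.8 357.1  15.7] [ 0.03  0.03  0.06 -0.01]
```

```bash
python3 to.py 466 50 190 -27
```

```text
clock 19.72 pos [ 471.5 -115.8  188.7] jaw -78.7 j [-0.32  0.19  1.75  0.    1.2   1.06] F [-0.9  1.   1. ] gap 0.5
row [-27.2, -1.2, -163.6] [0.0, -51.7, 0.0] rows>= 7.2
```

```bash
python3 -m jog '[-27,0,-164,0,-52,0, -27,0,-164,0,-52,0,-27,0,-164,0,-52,0,-27,0,-164,0,-52,0,-27,0,-164,0,-52,0,-27,0,-164,0,-52,0,-27,0,-164,0,-52,0,-27,0,-164,0,-52,0]' 60; python3 to.py 463 210 190 25
```

```text
clock: 20.38
eef_pos: [465.6, 50.7, 188.9]
eef_rot: [-1.571, 0.0, -2.028]
wrist_force: [-0.5, -0.2, -0.0]
finger_gap: 50.3
clock 20.38 pos [465.6  50.7 188.9] jaw -26.2 j [0.03 0.16 1.79 0.   1.19 0.49] F [-0.5 -0.2 -0. ] gap 50.3
row [-141.8, -1.0, -72.7] [0.0, -51.2, -0.0] rows>= 7.1
```

```bash
python3 -m jog '[-142,0,-73,0,-52,0, -142,0,-73,0,-52,0,-142,0,-73,0,-52,0,-142,0,-73,0,-52,0,-142,0,-73,0,-52,0,-142,0,-73,0,-52,0,-142,0,-73,0,-52,0,-142,0,-73,0,-52,0]' 60; python3 to.py 460 375.5 120 77.1
```

```text
clock: 21.05
eef_pos: [464.1, 210.3, 188.8]
eef_rot: [-1.571, 0.0, -1.121]
wrist_force: [0.0, 0.4, -1.0]
finger_gap: 60.2
clock 21.05 pos [464.1 210.3 188.8] jaw 25.8 j [ 0.35  0.25  1.68  0.    1.21 -0.1 ] F [ 0.   0.4 -1. ] gap 60.2
row [-150.5, 68.8, 68.3] [0.0, -51.3, -0.0] rows>= 7.2
```

```bash
python3 -m jog '[-150,69,68,0,-51.3,0, -150,69,68,0,-51.3,0,-150,69,68,0,-51.3,0,-150,69,68,0,-51.3,0,-150,69,68,0,-51.3,0,-150,69,68,0,-51.3,0,-150,69,68,0,-51.3,0,-150,69,68,0,-51.3,0,-150,69,68,0,-51.3,0,-150,69,68,0,-51.3,0]' 60; python3 to.py 460 375.5 25 77.1; python3 look.py pg scene 270,100,350,190
```

```text
clock: 21.88
eef_pos: [461.6, 374.5, 120.0]
eef_rot: [-1.571, -0.0, -0.238]
wrist_force: [1.5, 0.9, 0.8]
finger_gap: 60.2
clock 21.88 pos [461.6 374.5 120. ] jaw 76.4 j [ 0.62  0.5   1.5   0.    1.14 -0.71] F [1.5 0.9 0.8] gap 60.2
row [-1.8, 95.0, 0.6] [-0.0, -0.7, 0.0] rows>= 2.3
scene tip px [307.3 142.9] crop [248. 284.]
```

View pics/pg_scene.png

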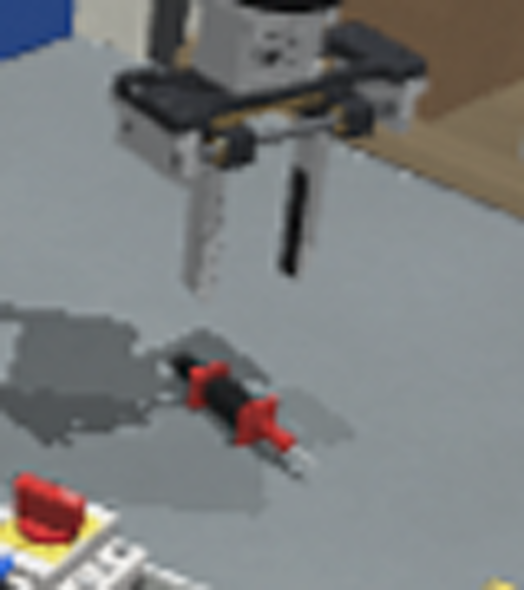

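```bash
python3 -m jog '[-2,40,0.5,0,-0.7,0, -2,70,0.5,0,-0.7,0, -2,85,0.5,0,-0.7,0,-2,95,0.5,0,-0.7,0,-2,95,0.5,0,-0.7,0,-2,95,0.5,0,-0.7,0]' 60;  python3 to.py 460 375.5 25 77.1; python3 look.py pg2 scene 270,100,350,190
```

```text
clock: 22.43
eef_pos: [460.0, 375.6, 25.5]
eef_rot: [-1.57, -0.0, -0.223]
wrist_force: [0.6, 0.3, 0.4]
finger_gap: 60.0
clock 22.43 pos [460.  375.6  25.5] jaw 77.2 j [ 0.62  0.63  1.55  0.    0.96 -0.72] F [0.6 0.3 0.4] gap 60.0
row [0.1, 0.5, -0.1] [-0.0, 0.1, 0.0] rows>= 0.0
scene tip px [304.7 163. ] crop [231. 416.]
```

View pics/pg2_scene.png

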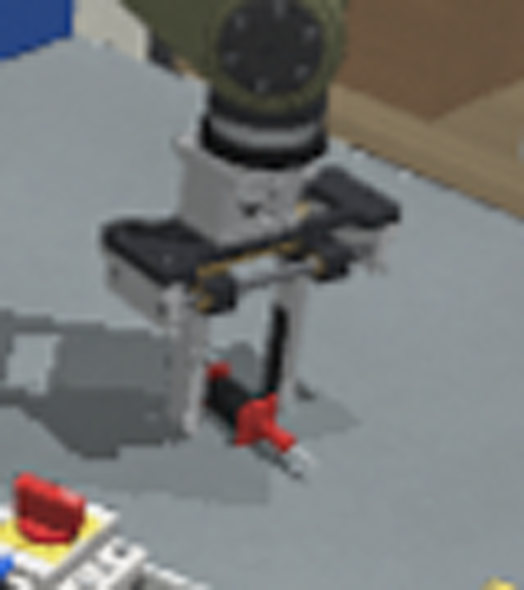

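```bash
python3 -m jog '[0,0,0,0,0,0, 0,0,0,0,0,0, 0,0,0,0,0,0, 0,0,0,0,0,0, 0,0,0,0,0,0, 0,0,0,0,0,0, 0,0,0,0,0,0, 0,0,0,0,0,0]' 0 40; python3 -m jog '[0,-40,0,0,0,0, 0,-80,0,0,0,0, 0,-120,0,0,0,0, 0,-150,0,0,0,0, 0,-150,0,0,0,0,0,-150,0,0,0,0]'; python3 look.py pg3 scene 270,100,350,190
```

```text
clock: 23.15
eef_pos: [459.6, 375.6, 25.0]
eef_rot: [-1.571, -0.0, -0.221]
wrist_force: [-0.2, 1.2, 0.4]
finger_gap: 17.7
clock: 23.65
eef_pos: [460.0, 375.8, 176.3]
eef_rot: [-1.569, -0.002, -0.221]
wrist_force: [-0.4, 0.1, -2.4]
finger_gap: 17.7
scene tip px [308.7 129.7] crop [257. 198.]
```

View pics/pg3_scene.png

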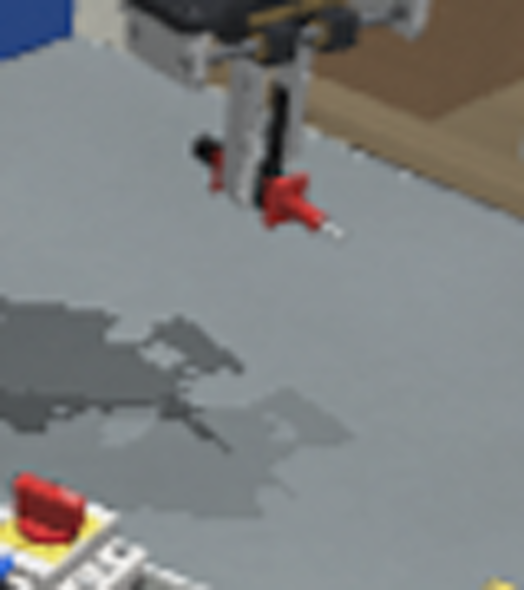

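```bash
cat > tip.py <<'E'
import sys; from h import *
# tip.py X Y Z phi tilt [tx ty tz]
a=[float(v) for v in sys.argv[1:]]
off=np.array(a[5:8]) if len(a)>5 else np.array([80,11,0.])
ph=np.radians(a[3]); X=np.array([np.cos(ph),np.sin(ph),0]);Y=np.array([0,0,-1.]);Rt=np.c_[X,Y,np.cross(X,Y)]
Rt=Rt@R.from_euler('z',a[4],degrees=True).as_matrix()
s=manip.read_state(); P=s["eef_pos"]; Rc=Rm(s["eef_rot"])
T=np.array(a[:3])-Rt@off
d=Rc.T@(T-P); rv=np.degrees(R.from_matrix(Rc.T@Rt).as_rotvec())
print("clock",round(s["clock"],2),"pos",P.round(1),"tip",(P+Rc@off).round(1),"F",s["wrist_force"].round(1),"gap",round(s["finger_gap"],1),"j",s["joints"].round(2))
print("TCP target",T.round(1),"row",d.round(1).tolist(),rv.round(1).tolist(),"rows>=",round(max(np.linalg.norm(d)/41.7,np.linalg.norm(rv)/7.16),1))
E
python3 to.py 540 280 200 20
```

```text
clock 23.7 pos [459.4 375.4 174.5] jaw 77.3 j [ 0.62  0.44  1.45 -0.    1.25 -0.73] F [ 0.6  0.3 -0.4] gap 17.5
row [99.5, -25.5, -75.4] [0.0, 57.3, -0.0] rows>= 8.0
```

```bash
python3 -m jog '[99,-25,-75,0,57,0, 99,-25,-75,0,57,0,99,-25,-75,0,57,0,99,-25,-75,0,57,0,99,-25,-75,0,57,0,99,-25,-75,0,57,0,99,-25,-75,0,57,0,99,-25,-75,0,57,0]'; python3 to.py 610 170 200 -30
```

```text
clock: 24.37
eef_pos: [539.3, 280.3, 197.6]
eef_rot: [-1.574, -0.0, -1.223]
wrist_force: [0.8, -0.7, -1.0]
finger_gap: 17.8
clock 24.37 pos [539.3 280.3 197.6] jaw 19.9 j [ 0.42  0.45  1.38 -0.    1.31  0.07] F [ 0.8 -0.7 -1. ] gap 17.8
row [127.8, -2.4, 28.9] [0.2, 49.9, 0.1] rows>= 7.0
```

```bash
python3 -m jog '[128,-2,29,0,50,0, 128,-2,29,0,50,0,128,-2,29,0,50,0,128,-2,29,0,50,0,128,-2,29,0,50,0,128,-2,29,0,50,0,128,-2,29,0,50,0,128,-2,29,0,50,0]'; python3 tip.py 586 59 130 191.3 0
```

```text
clock: 25.03
eef_pos: [610.9, 170.4, 199.7]
eef_rot: [-1.573, -0.002, -2.095]
wrist_force: [0.3, 0.4, -0.1]
finger_gap: 17.3
clock 25.03 pos [610.9 170.4 199.7] tip [570.8 101.1 188.9] F [ 0.3  0.4 -0.1] gap 17.3 j [ 0.21  0.51  1.29 -0.    1.34  0.74]
TCP target [664.4  74.7 141. ] row [55.9, 58.6, 94.4] [0.1, 48.7, 0.2] rows>= 6.8
```

```bash
python3 -m jog '[56,38,94,0,48.7,0, 56,38,94,0,48.7,0,56,38,94,0,48.7,0,56,38,94,0,48.7,0,56,38,94,0,48.7,0,56,38,94,0,48.7,0,56,38,94,0,48.7,0,56,38,94,0,48.7,0]'; python3 tip.py 590 60 100 191.3 30
```

```text
clock: 25.7
eef_pos: [664.9, 75.4, 162.3]
eef_rot: [-1.571, -0.002, -2.939]
wrist_force: [0.5, 0.1, -1.2]
finger_gap: 17.5
clock 25.7 pos [664.9  75.4 162.3] tip [586.5  59.4 151.5] F [ 0.5  0.1 -1.2] gap 17.5 j [ 0.06  0.62  1.21 -0.    1.31  1.43]
TCP target [652.5  72.5 149.5] row [12.6, 12.8, 0.4] [0.1, 0.3, 30.1] rows>= 4.2
```

```bash
python3 -m jog '[12.6,13,0.4,0,0,30, 12.6,13,0.4,0,0,30,12.6,13,0.4,0,0,30,12.6,13,0.4,0,0,30,12.6,13,0.4,0,0,30,12.6,13,0.4,0,0,30,12.6,13,0.4,0,0,30]'; python3 tip.py 590 60 100 191.3 30;  python3 look.py t1 scene 230,140,310,220; python3 look.py t1 top 190,150,270,210; python3 - <<'E'
from h import *
s=manip.read_state();P=s["eef_pos"];Q=Rm(s["eef_rot"])
for n in ("scene","top"):
    c=manip.camera(n); print(n,"pred tip",proj(c,[P+Q@np.array([80,11,0])]).round(1), [(d["xy"],round(d["score"],2)) for d in manip.tip_of("probe_tip",c)],[(d["xy"],round(d["score"],2)) for d in manip.tip_of("rcd1_terminal",c)])
E
```

```text
clock: 26.28
eef_pos: [652.8, 72.6, 150.6]
eef_rot: [-1.569, 0.521, -2.934]
wrist_force: [0.7, 0.0, -0.7]
finger_gap: 18.0
clock 26.28 pos [652.8  72.6 150.6] tip [590.3  59.4 101.2] F [ 0.7  0.  -0.7] gap 18.0 j [0.02 0.38 1.68 0.17 0.57 1.27]
TCP target [652.5  72.5 149.5] row [0.7, 0.8, 0.0] [0.2, 0.5, 0.1] rows>= 0.1
scene tip px [295.2 187.7] crop [485. 355.]
top tip px [217.7 147. ] crop [275. -25.]
scene pred tip [[274.8 187.2]] [([274.6, 185.7], 0.7)] [([268.9, 200.1], 0.81)]
top pred tip [[223.6 178.7]] [] []
```

View pics/t1_scene.png

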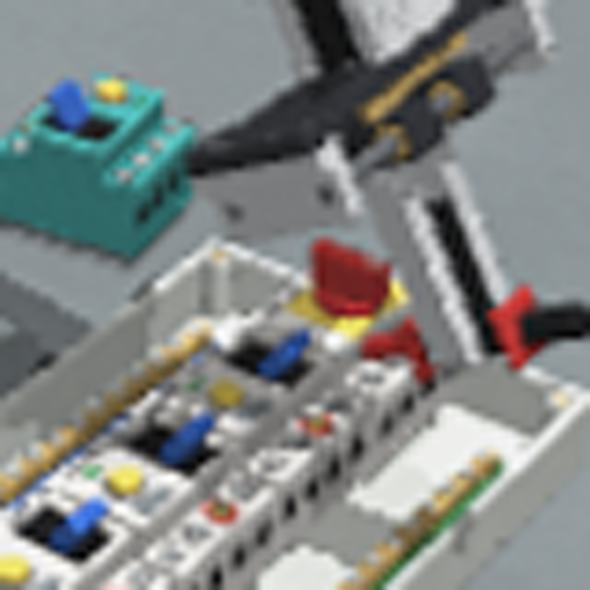

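View pics/t1_top.png

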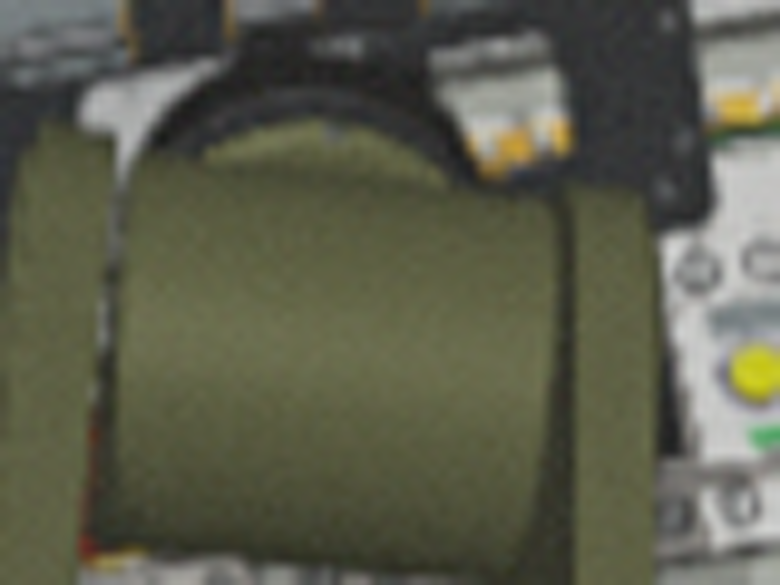

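```bash
python3 - <<'E'
from h import *
c=manip.camera("scene")
save(c,"t1z",(255,170,305,210),15)
for q in [(272.8,197.6),(259.8,209.6),(245.5,221.35)]: print(ray(c,q,61).round(1))
for q in [(260.2,193.2),(246.6,205.1),(231.4,217.1)]: print(ray(c,q,80).round(1))
s=manip.read_state();P=s["eef_pos"];Q=Rm(s["eef_rot"]); print(proj(c,[P+Q@np.array([x,11,0]) for x in(28,58,80)]).round(1))
E
```

```text
[590.1  54.   61. ]
[607.1 -21.7  61. ]
[619.1 -93.4  61. ]
[562.7  21.5  80. ]
[579.8 -53.8  80. ]
[ 592.6 -126.7   80. ]
[[287.1 185.5]
 [279.9 186.5]
 [274.8 187.2]]
```

View pics/t1z.png

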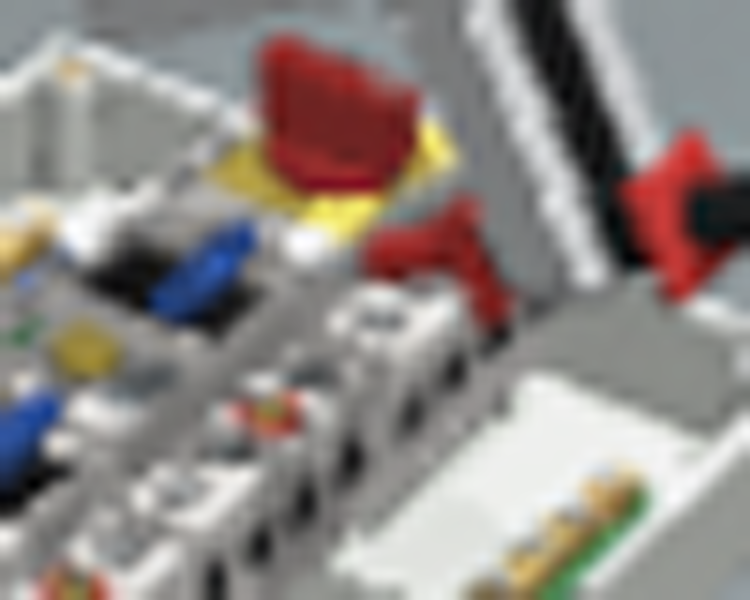

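```bash
python3 tip.py 588 57 70 191.3 30
```

```text
clock 26.73 pos [653.2  72.6 150.9] tip [590.7  59.7 101.4] F [ 0.1 -0.9 -0.4] gap 17.5 j [0.02 0.38 1.68 0.17 0.57 1.27]
TCP target [650.5  69.5 119.5] row [18.4, 25.5, 2.5] [0.2, 0.3, 0.0] rows>= 0.8
```

```bash
python3 -m jog '[9,13,2.5,0,0,0, 18.4,25.5,2.5,0,0.3,0, 18.4,25.5,2.5,0,0.3,0,18.4,25.5,2.5,0,0.3,0]'; python3 tip.py 588 57 62 191.3 30; python3 - <<'E'
from h import *
c=manip.camera("scene")
save(c,"t2z",(255,175,305,215),15)
s=manip.read_state();P=s["eef_pos"];Q=Rm(s["eef_rot"]); print((proj(c,[P+Q@np.array([x,11,0]) for x in(28,58,80)])).round(1))
print([(d["xy"],round(d["score"],2)) for d in manip.tip_of("probe_tip",c)])
E
```

```text
clock: 27.07
eef_pos: [650.3, 69.5, 119.3]
eef_rot: [-1.574, 0.522, -2.945]
wrist_force: [1.3, 0.0, -1.0]
finger_gap: 17.5
clock 27.07 pos [650.3  69.5 119.3] tip [587.6  57.   69.8] F [ 1.3  0.  -1. ] gap 17.5 j [0.01 0.42 1.71 0.2  0.5  1.24]
TCP target [650.5  69.5 111.5] row [3.6, 6.9, 0.1] [0.2, -0.0, 0.1] rows>= 0.2
[[285.2 193.3]
 [278.2 194.1]
 [273.2 194.7]]
[([270.8, 191.8], 0.72), ([276.5, 176.9], 0.51), ([245.7, 217.5], 0.34)]
```

View pics/t2z.png

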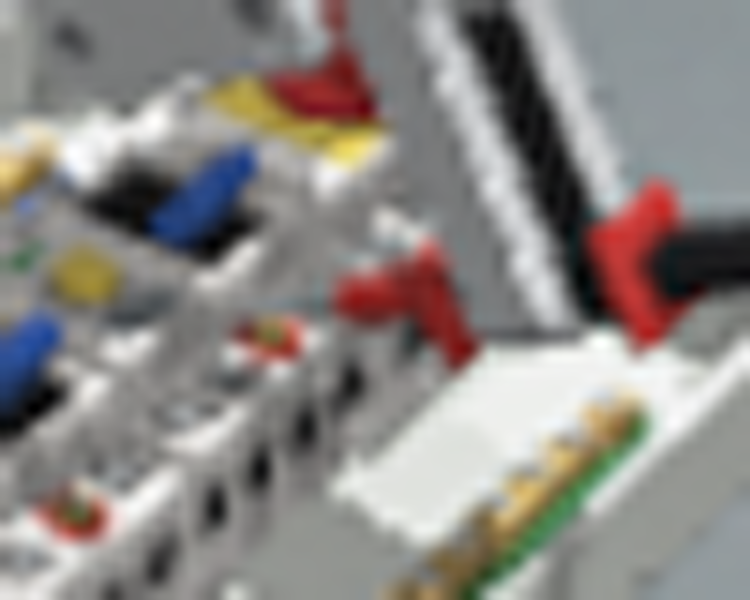

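```bash
python3 tip.py 587 56 62 191.3 30; python3 -m jog '[1.5,3,1,0,0,0, 3,5,1,0,0,0, 4,6,1,0,0,0, 4.3,6.9,1,0,0,0, 4.3,6.9,1,0,0,0]'; python3 tip.py 587 56 60 191.3 30
```

```text
clock 27.17 pos [651.   69.5 120.7] tip [588.5  57.1  71.1] F [-0.4  0.2 -1. ] gap 17.7 j [0.01 0.42 1.71 0.2  0.5  1.24]
TCP target [649.5  68.5 111.5] row [6.0, 7.2, 0.7] [0.2, -0.0, -0.1] rows>= 0.2
clock: 27.58
eef_pos: [650.4, 68.4, 111.6]
eef_rot: [-1.574, 0.524, -2.945]
wrist_force: [-0.2, 0.3, 0.3]
finger_gap: 17.7
clock 27.58 pos [650.4  68.4 111.6] tip [587.9  56.   62. ] F [-0.2  0.3  0.3] gap 17.7 j [0.01 0.43 1.72 0.2  0.48 1.23]
TCP target [649.5  68.5 109.5] row [1.8, 1.3, -0.2] [0.2, -0.0, -0.0] rows>= 0.1
```

```bash
python3 -m jog '[1,1,0,0,0,0, 1.5,1.5,0,0,0,0, 1.5,1.5,0,0,0,0]'; python3 -m jog '[0.5,0.9,0,0,0,0, 0.5,0.9,0,0,0,0]'; python3 - <<'E'
from h import *
c=manip.camera("scene")
save(c,"t3z",(255,175,305,215),15)
s=manip.read_state();P=s["eef_pos"];Q=Rm(s["eef_rot"]); print((proj(c,[P+Q@np.array([x,11,0]) for x in(28,58,80)])).round(1),s["wrist_force"])
E
```

```text
clock: 27.83
eef_pos: [650.5, 68.4, 110.4]
eef_rot: [-1.573, 0.526, -2.945]
wrist_force: [1.5, -0.2, 4.9]
finger_gap: 17.8
clock: 28.0
eef_pos: [650.7, 68.3, 109.6]
eef_rot: [-1.573, 0.526, -2.945]
wrist_force: [1.3, 0.2, 6.2]
finger_gap: 17.7
[[284.8 196.1]
 [277.8 196.8]
 [272.8 197.4]] [2.24259666 0.54556276 6.12354268]
```

View pics/t3z.png

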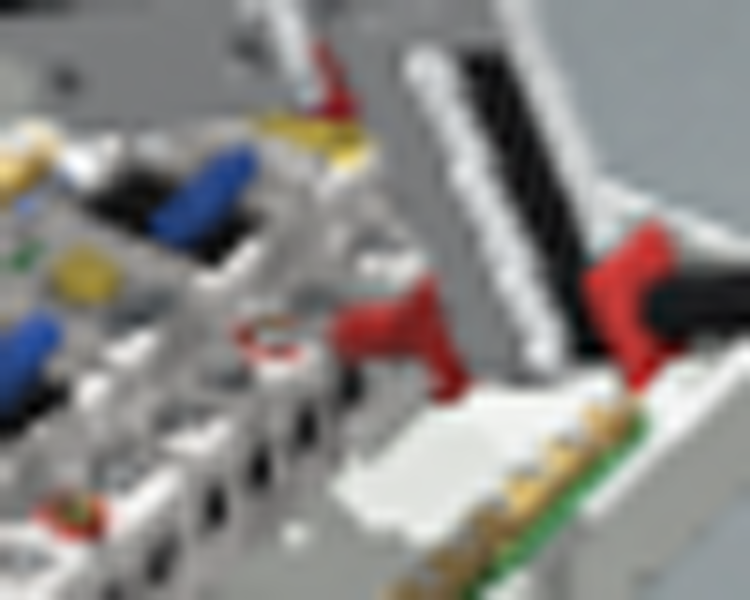

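```bash
python3 -m jog '[0,0,0,0,0,0,0,0,0,0,0,0,0,0,0,0,0,0,0,0,0,0,0,0,0,0,0,0,0,0,0,0,0,0,0,0,0,0,0,0,0,0,0,0,0,0,0,0,0,0,0,0,0,0,0,0,0,0,0,0]'; python3 -m jog '[0,0,0,0,0,0,0,0,0,0,0,0,0,0,0,0,0,0,0,0,0,0,0,0,0,0,0,0,0,0]';  python3 - <<'E'
from h import *
c=manip.camera("scene")
save(c,"t4z",(262,186,286,206),30)
E
python3 tip.py 587 56 80 191.3 30
```

```text
clock: 28.88
eef_pos: [650.7, 68.3, 109.7]
eef_rot: [-1.573, 0.526, -2.945]
wrist_force: [1.4, -0.5, 5.9]
finger_gap: 17.6
clock: 29.3
eef_pos: [650.7, 68.3, 109.7]
eef_rot: [-1.573, 0.526, -2.945]
wrist_force: [2.1, 0.9, 5.5]
finger_gap: 17.4
clock 29.35 pos [650.7  68.3 109.7] tip [588.3  55.9  60. ] F [2.4 0.6 6.3] gap 17.6 j [0.01 0.43 1.72 0.21 0.48 1.23]
TCP target [649.5  68.5 129.5] row [-9.0, -17.7, -0.4] [0.1, -0.0, -0.2] rows>= 0.5
```

View pics/t4z.png

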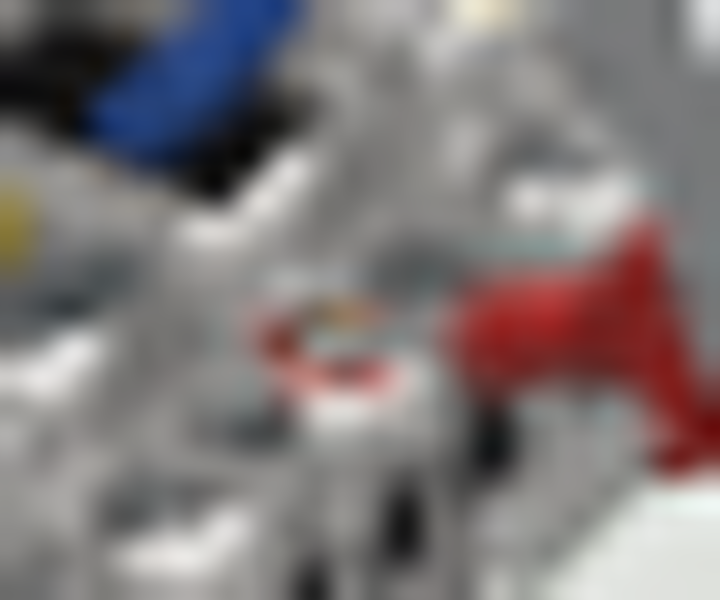

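```bash
python3 -m jog '[-10,-17,0,0,0,0,-10,-17,0,0,0,0]'; python3 tip.py 604.5 -20.2 72 191.3 30
```

```text
clock: 29.52
eef_pos: [651.0, 68.3, 131.0]
eef_rot: [-1.573, 0.527, -2.944]
wrist_force: [0.4, 0.2, 0.4]
finger_gap: 17.4
clock 29.52 pos [651.   68.3 131. ] tip [588.7  55.9  81.3] F [0.4 0.2 0.4] gap 17.4 j [0.01 0.4  1.71 0.19 0.52 1.24]
TCP target [667.   -7.7 121.5] row [4.1, 8.4, 77.7] [0.1, -0.0, -0.2] rows>= 1.9
```

```bash
python3 -m jog '[0,0,40,0,0,0, 0,0,77.7,0,0,0, 4,8,77.7,0,0,0, 4,8,77.7,0,0,0,4,8,77.7,0,0,0]'; python3 tip.py 604.5 -20.2 62 191.3 30; cat > tz.py <<'E'
import sys; from h import *
c=manip.camera("scene"); b=tuple(int(v) for v in sys.argv[2].split(",")); save(c,sys.argv[1],b,15)
s=manip.read_state();P=s["eef_pos"];Q=Rm(s["eef_rot"]); q=proj(c,[P+Q@np.array([x,11,0]) for x in(28,58,80)]); print(q.round(1),((q-b[:2]+.5)*15).round().tolist(),s["wrist_force"].round(1))
E
python3 tz.py u1 235,185,285,225
```

```text
clock: 29.93
eef_pos: [665.3, -7.5, 117.9]
eef_rot: [-1.575, 0.522, -2.946]
wrist_force: [0.3, 0.6, -0.8]
finger_gap: 17.6
clock 29.93 pos [665.3  -7.5 117.9] tip [602.6 -19.9  68.5] F [ 0.3  0.6 -0.8] gap 17.6 j [-0.13  0.45  1.67  0.32  0.54  1.01]
TCP target [667.   -7.7 111.5] row [1.7, 6.4, 0.5] [0.2, -0.1, 0.1] rows>= 0.2
[[271.7 205.7]
 [264.6 206.3]
 [259.5 206.7]] [[558.0, 318.0], [451.0, 327.0], [375.0, 333.0]] [-0.3  0.3 -0.2]
```

View pics/u1.png

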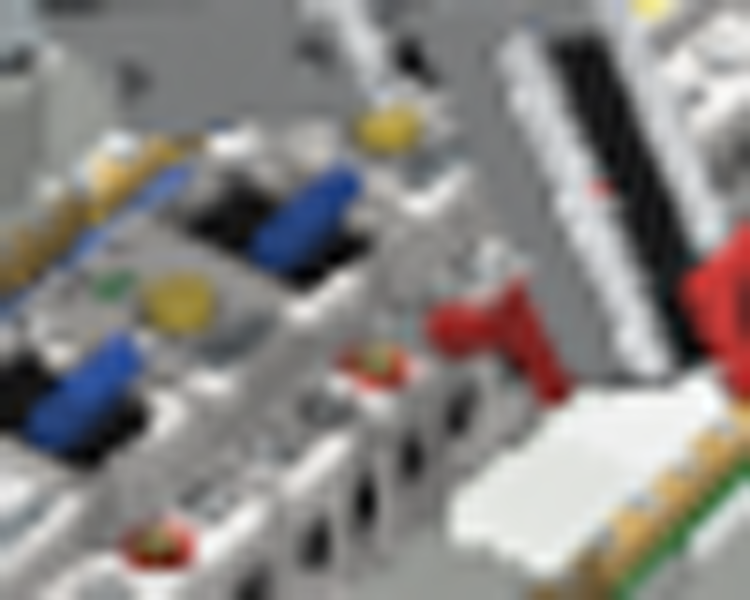

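```bash
python3 -m jog '[1,3,0.3,0,0,0, 2,6,0.3,0,0,0, 2.7,7.5,0.3,0,0,0, 3.2,8.5,0.3,0,0,0,3.2,8.5,0.3,0,0,0]';python3 tz.py u2 235,185,285,225
```

```text
clock: 30.4
eef_pos: [667.6, -7.3, 110.3]
eef_rot: [-1.574, 0.524, -2.945]
wrist_force: [0.2, 0.9, 1.5]
finger_gap: 17.7
[[271.9 208.1]
 [264.8 208.7]
 [259.8 209.1]] [[561.0, 354.0], [455.0, 363.0], [379.0, 369.0]] [0.1 2.3 2.7]
```

View pics/u2.png

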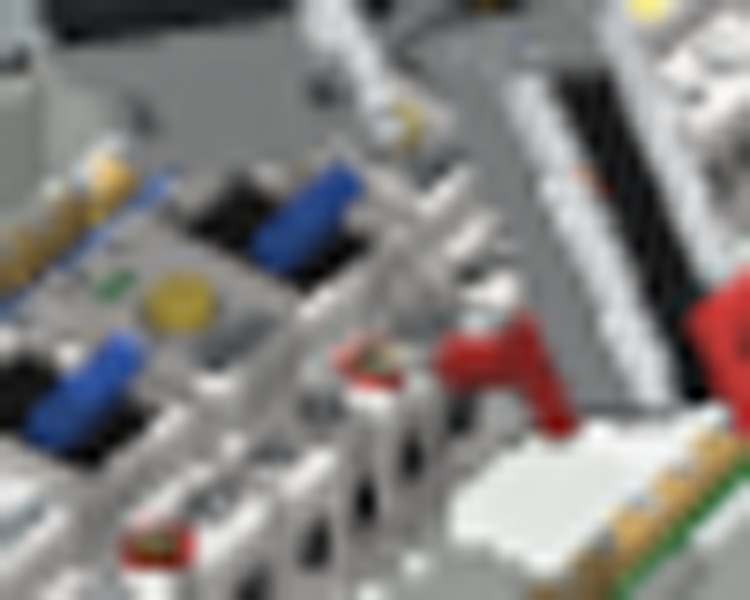

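```bash
python3 -m jog '[0.4,0.7,0,0,0,0,0.4,0.7,0,0,0,0,0.4,0.7,0,0,0,0,0.4,0.7,0,0,0,0,0.4,0.7,0,0,0,0,0.4,0.7,0,0,0,0,0.4,0.7,0,0,0,0,0.4,0.7,0,0,0,0,0.4,0.7,0,0,0,0,0.4,0.7,0,0,0,0]';  python3 -m jog '[0,0,0,0,0,0,0,0,0,0,0,0,0,0,0,0,0,0,0,0,0,0,0,0,0,0,0,0,0,0,0,0,0,0,0,0]'; python3 tz.py u3 250,198,275,218;
```

```text
clock: 31.28
eef_pos: [667.6, -7.7, 109.8]
eef_rot: [-1.574, 0.525, -2.945]
wrist_force: [1.0, 2.3, 5.3]
finger_gap: 17.6
clock: 31.78
eef_pos: [667.6, -7.7, 109.8]
eef_rot: [-1.574, 0.525, -2.945]
wrist_force: [0.8, 2.4, 6.2]
finger_gap: 17.6
[[271.9 208.3]
 [264.8 208.9]
 [259.8 209.3]] [[336.0, 162.0], [229.0, 171.0], [154.0, 177.0]] [0.7 3.3 5.6]
```

View pics/u3.png

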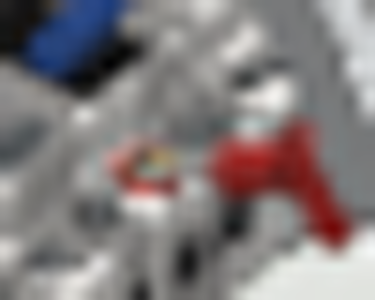

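```bash
python3 -m jog '[-10,-17,0,0,0,0,-10,-17,0,0,0,0]'; python3 tip.py 619 -94.5 70 191.3 30
```

```text
clock: 32.0
eef_pos: [668.3, -8.0, 131.4]
eef_rot: [-1.572, 0.526, -2.944]
wrist_force: [-0.1, -0.1, 0.5]
finger_gap: 17.4
clock 32.0 pos [668.3  -8.  131.4] tip [605.8 -20.5  81.7] F [-0.1 -0.1  0.5] gap 17.4 j [-0.13  0.44  1.66  0.31  0.57  1.03]
TCP target [681.5 -82.  119.5] row [7.2, 9.4, 75.2] [0.1, 0.0, -0.1] rows>= 1.8
```

```bash
python3 -m jog '[0,0,40,0,0,0, 4,0,75,0,0,0, 7,8,75,0,0,0, 7,8,75,0,0,0,7,8,75,0,0,0]'; python3 tip.py 619 -94.5 62 191.3 30; python3 tz.py v1 220,195,270,235
```

```text
clock: 32.42
eef_pos: [679.6, -81.4, 117.0]
eef_rot: [-1.575, 0.522, -2.946]
wrist_force: [-0.2, -0.2, -1.0]
finger_gap: 17.3
clock 32.42 pos [679.6 -81.4 117. ] tip [616.9 -93.8  67.6] F [-0.2 -0.2 -1. ] gap 17.3 j [-0.25  0.5   1.61  0.4   0.6   0.84]
TCP target [681.5 -82.  111.5] row [1.2, 5.6, 1.0] [0.2, -0.1, 0.1] rows>= 0.1
[[257.4 218.6]
 [250.2 219. ]
 [245.1 219.2]] [[568.0, 362.0], [461.0, 367.0], [384.0, 371.0]] [ 0.5  1.  -0.2]
```

View pics/v1.png

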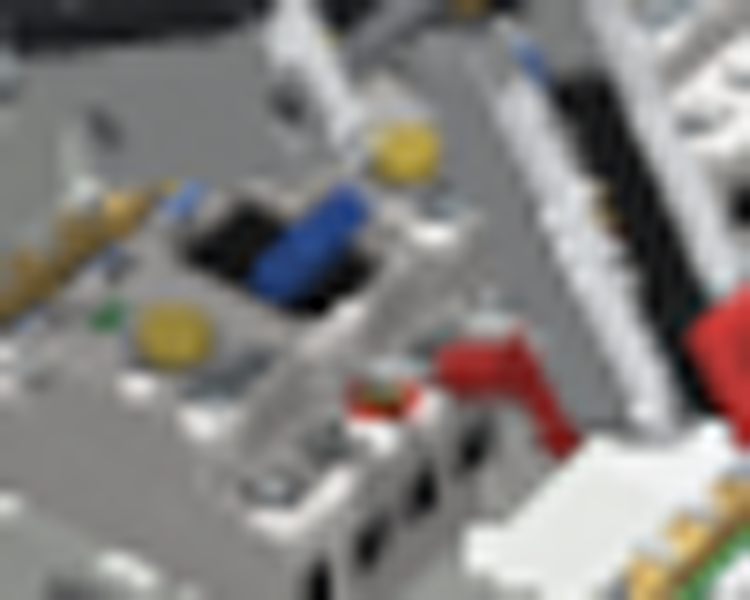

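```bash
python3 -m jog '[1,3,0.3,0,0,0, 1.5,5,0.3,0,0,0, 1.9,6.5,0.3,0,0,0, 2.4,8,0.3,0,0,0,2.4,8,0.3,0,0,0]';python3 tz.py v2 220,195,270,235
```

```text
clock: 32.88
eef_pos: [682.3, -81.2, 110.2]
eef_rot: [-1.574, 0.524, -2.944]
wrist_force: [0.2, -1.4, 0.1]
finger_gap: 17.3
[[257.8 221. ]
 [250.6 221.3]
 [245.6 221.6]] [[574.0, 397.0], [467.0, 402.0], [391.0, 406.0]] [-0.1  0.8  0.7]
```

View pics/v2.png

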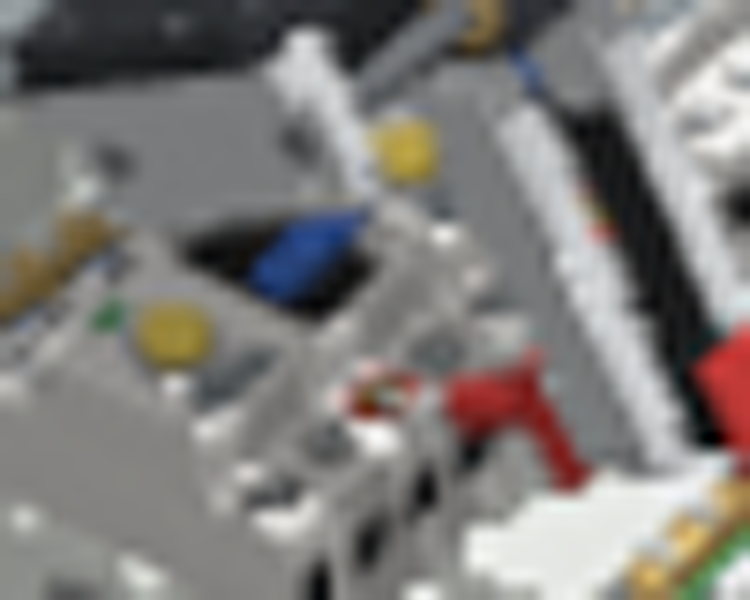

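```bash
python3 -m jog '[0.4,0.7,0,0,0,0,0.8,1.3,0,0,0,0,0.8,1.3,0,0,0,0,0.8,1.3,0,0,0,0]';  python3 tz.py v3 220,195,270,235
```

```text
clock: 33.27
eef_pos: [682.4, -81.7, 109.0]
eef_rot: [-1.573, 0.524, -2.945]
wrist_force: [2.6, -0.4, 2.3]
finger_gap: 17.7
[[257.7 221.4]
 [250.6 221.7]
 [245.5 221.9]] [[573.0, 403.0], [466.0, 408.0], [390.0, 412.0]] [ 1.8 -0.6  1.5]
```

View pics/v3.png

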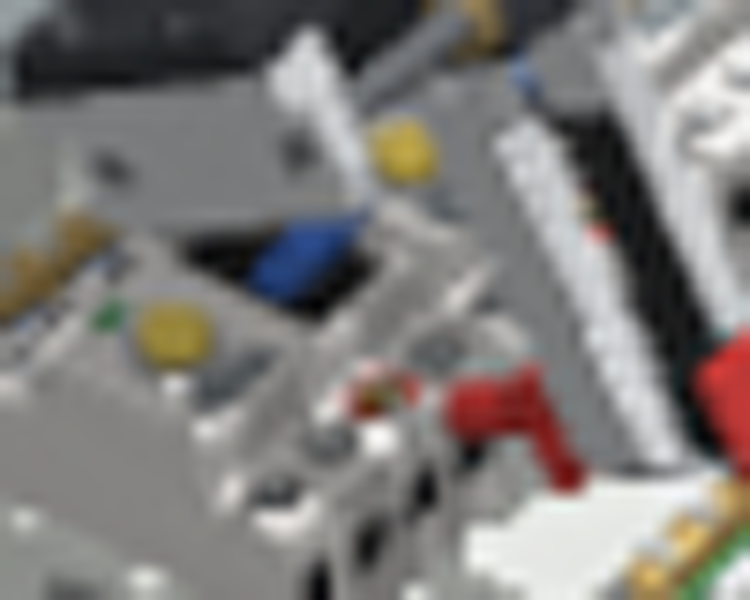

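```bash
python3 -m jog '[0.3,0.5,0,0,0,0,0.3,0.5,0,0,0,0,0.3,0.5,0,0,0,0,0.3,0.5,0,0,0,0,0.3,0.5,0,0,0,0,0.3,0.5,0,0,0,0,0.3,0.5,0,0,0,0,0.3,0.5,0,0,0,0,0.3,0.5,0,0,0,0,0.3,0.5,0,0,0,0]';  python3 -m jog '[0,0,0,0,0,0,0,0,0,0,0,0,0,0,0,0,0,0,0,0,0,0,0,0,0,0,0,0,0,0,0,0,0,0,0,0]'; python3 - <<'E'
from h import *
c=manip.camera("scene"); save(c,"v4",(233,210,257,230),30)
print([(d["xy"],round(d["score"],2)) for d in manip.tip_of("probe_tip",c)])
E
```

```text
clock: 34.15
eef_pos: [682.3, -81.5, 108.4]
eef_rot: [-1.574, 0.524, -2.945]
wrist_force: [4.5, -0.4, 4.1]
finger_gap: 17.8
clock: 34.65
eef_pos: [682.3, -81.6, 108.4]
eef_rot: [-1.574, 0.524, -2.945]
wrist_force: [5.5, -0.9, 5.4]
finger_gap: 17.6
[([244.3, 220.4], 0.73)]
```

View pics/v4.png

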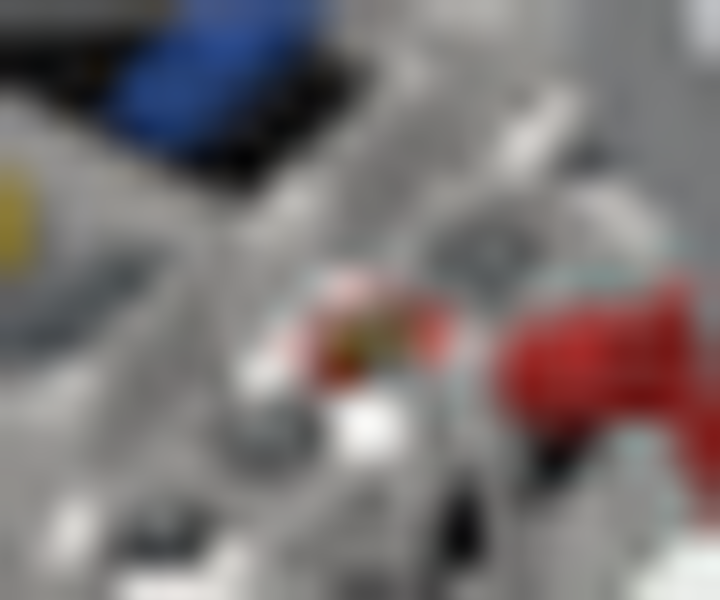

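```bash
python3 -m jog '[-2.5,-4,0,0,0,0, -1,-5,-2.4,0,0,0, -1,-5,-2.4,0,0,0, 0,-3,-2.4,0,0,0, 0.7,-2,-2.4,0,0,0, 1.2,-1.2,-2.4,0,0,0,1.2,-1.2,-2.4,0,0,0,1.2,-1.2,-2.4,0,0,0]'; python3 - <<'E'
from h import *
c=manip.camera("scene"); save(c,"v5",(233,210,257,230),30)
E
```

```text
clock: 35.42
eef_pos: [680.4, -79.4, 109.0]
eef_rot: [-1.574, 0.525, -2.945]
wrist_force: [0.1, 0.7, 5.5]
finger_gap: 17.8
```

View pics/v5.png

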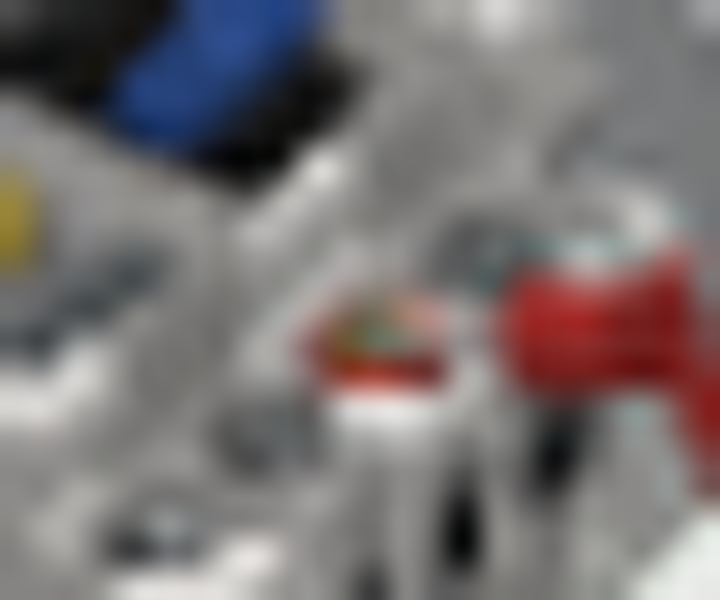

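```bash
python3 -m jog '[0,0,0,0,0,0,0,0,0,0,0,0,0,0,0,0,0,0,0,0,0,0,0,0,0,0,0,0,0,0,0,0,0,0,0,0,0,0,0,0,0,0,0,0,0,0,0,0,0,0,0,0,0,0,0,0,0,0,0,0]'; python3 -m jog '[0,0,0,0,0,0,0,0,0,0,0,0,0,0,0,0,0,0,0,0,0,0,0,0,0,0,0,0,0,0]';python3 - <<'E'
from h import *
c=manip.camera("scene"); save(c,"v6",(225,170,285,230),10)
E
```

```text
clock: 36.3
eef_pos: [680.4, -79.4, 109.0]
eef_rot: [-1.574, 0.525, -2.945]
wrist_force: [1.4, 0.7, 4.7]
finger_gap: 17.5
clock: 36.72
eef_pos: [680.4, -79.4, 109.0]
eef_rot: [-1.574, 0.525, -2.945]
wrist_force: [1.0, 0.7, 5.2]
finger_gap: 17.6
```

View pics/v6.png

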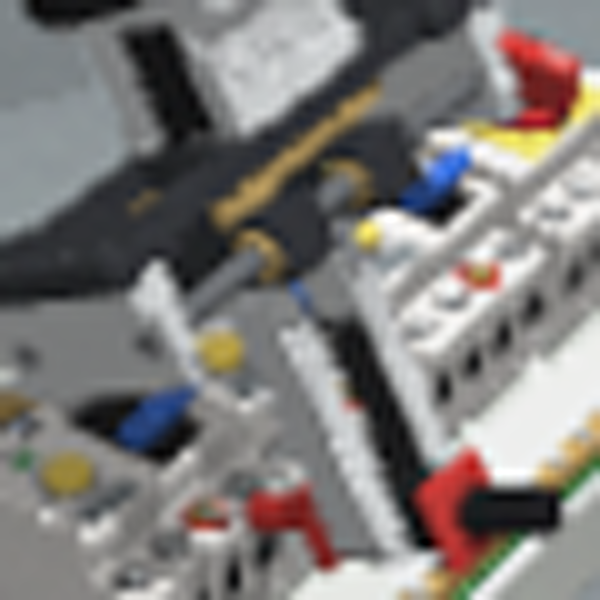

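```bash
python3 -m jog '[-20,-35,0,0,0,0,-35,-60,0,0,0,-7,-40,-70,0,0,0,-14,-40,-70,0,0,0,-21,-40,-70,0,0,0,-28,-40,-70,0,0,0,-30,-40,-70,0,0,0,-30]'; python3 - <<'E'
from h import *
c=manip.camera("top")
save(c,"tr",(340,180,420,280),6)
for n in("top","scene"):
    c=manip.camera(n)
    print([(d["xy"],d["score"],ray(c,d["xy"],0).round(1)) for d in manip.tip_of("tray",c)])
g=cv2.cvtColor(manip.camera("top")["img"],cv2.COLOR_RGB2GRAY)
E
python3 tip.py 480 -361 150 180 0
```

```text
clock: 37.35
eef_pos: [680.2, -79.3, 187.7]
eef_rot: [-1.574, -0.004, -2.942]
wrist_force: [-0.3, 0.3, -1.4]
finger_gap: 17.6
[([377.2, 229.2], 0.9, array([ 478.7, -363.5,    0. ]))]
[([145.5, 255.1], 0.72, array([ 483.7, -367.3,    0. ]))]
clock 37.65 pos [679.4 -80.  189.4] tip [601.  -95.7 178.4] F [ 0.3 -0.3 -0.8] gap 17.6 j [-0.17  0.63  1.13  0.    1.38  1.2 ]
TCP target [ 560. -361.  161.] row [172.4, 27.6, 252.1] [0.2, 11.3, -0.0] rows>= 7.4
```

View pics/tr.png

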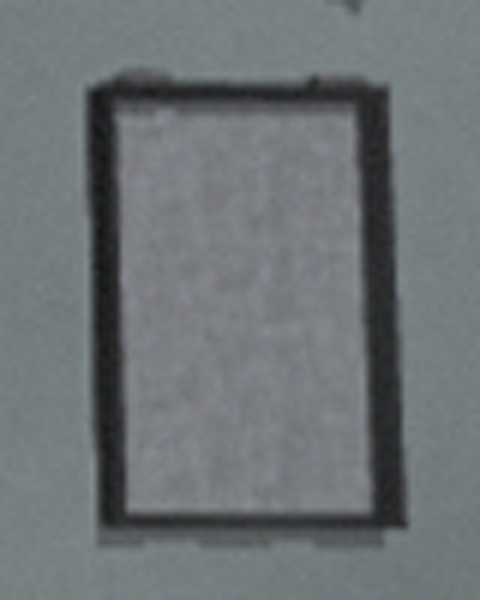

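```bash
python3 to.py 491 -363 120 -90; python3 -m jog '[239,20,241,0,11.3,0,239,20,241,0,11.3,0,239,20,241,0,11.3,0,239,20,241,0,11.3,0,239,20,241,0,11.3,0,239,20,241,0,11.3,0,239,20,241,0,11.3,0,239,20,241,0,11.3,0,239,20,241,0,11.3,0,239,20,241,0,11.3,0]'; python3 to.py 491 -363 60 -90;  python3 look.py tr1 scene 90,180,230,290
```

```text
clock 37.65 pos [679.4 -80.  189.4] jaw -78.7 j [-0.17  0.63  1.13  0.    1.38  1.2 ] F [ 0.3 -0.3 -0.8] gap 17.6
row [240.5, 68.5, 240.6] [0.2, 11.3, -0.0] rows>= 8.3
clock: 38.48
eef_pos: [491.1, -365.1, 168.7]
eef_rot: [-1.573, 0.0, 3.139]
wrist_force: [-0.7, -0.2, -1.3]
finger_gap: 18.0
clock 38.48 pos [ 491.1 -365.1  168.7] jaw -90.2 j [-0.7   0.49  1.4   0.    1.25  0.87] F [-0.7 -0.2 -1.3] gap 18.0
row [0.1, 108.8, -1.9] [0.1, -0.2, -0.0] rows>= 2.6
scene tip px [138.8 218.2] crop [264. 207.]
```

View pics/tr1_scene.png

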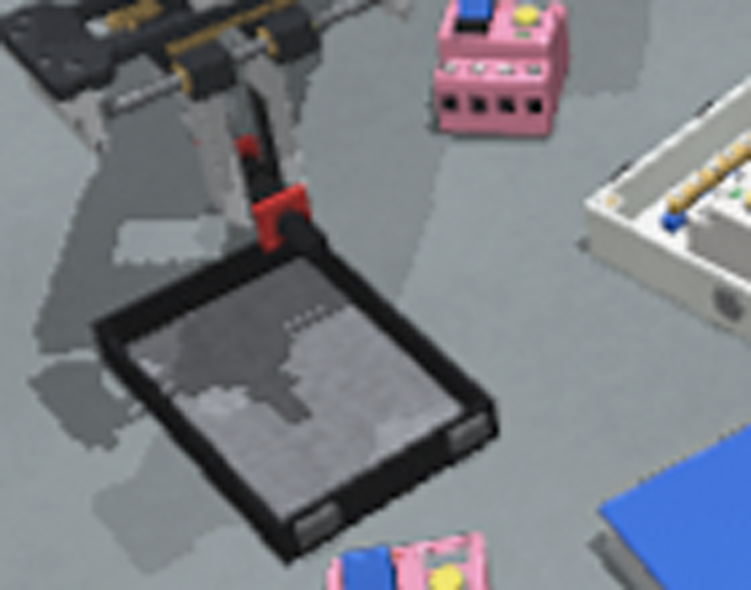

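```bash
python3 -m jog '[0,40,-1.9,0,0,0,0,80,-1.9,0,0,0,0,105,-1.9,0,0,0,0,118,-1.9,0,0,0,0,118,-1.9,0,0,0,0,118,-1.9,0,0,0]'; python3 to.py 491 -363 31 -90;  python3 look.py tr2 scene 90,180,230,290
```

```text
clock: 39.03
eef_pos: [493.8, -360.4, 51.6]
eef_rot: [-1.573, 0.0, -3.139]
wrist_force: [-0.2, -0.1, 0.3]
finger_gap: 17.8
clock 39.03 pos [ 493.8 -360.4   51.6] jaw -89.9 j [-0.69  0.62  1.49  0.    1.03  0.88] F [-0.2 -0.1  0.3] gap 17.8
row [2.8, 20.6, 2.6] [0.1, 0.1, -0.0] rows>= 0.5
scene tip px [147.8 248.7] crop [313. 371.]
```

View pics/tr2_scene.png

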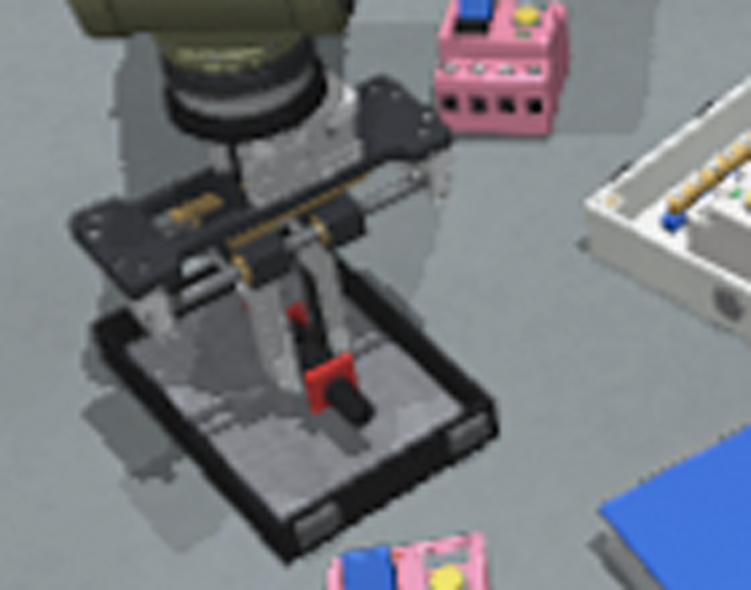

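Well centred. I'll lower it and release.

```bash
python3 -m jog '[2.5,10,2.5,0,0,0,2.5,17,2.5,0,0,0,2.5,20,2.5,0,0,0,2.5,20,2.5,0,0,0,2.5,20,2.5,0,0,0]'; python3 to.py 491 -363 30 -90
```

```text
clock: 39.5
eef_pos: [490.4, -363.4, 30.6]
eef_rot: [-1.573, -0.0, -3.141]
wrist_force: [-0.0, 0.1, -0.6]
finger_gap: 17.7
clock 39.5 pos [ 490.4 -363.4   30.6] jaw -90.0 j [-0.7   0.65  1.5   0.    0.99  0.87] F [-0.   0.1 -0.6] gap 17.7
row [-0.6, 0.6, -0.4] [0.1, 0.0, 0.0] rows>= 0.0
```

```bash
python3 -m jog '[0,0.8,0,0,0,0,0,0.8,0,0,0,0,0,0.8,0,0,0,0]'; python3 -m jog '[0,0,0,0,0,0,0,0,0,0,0,0,0,0,0,0,0,0,0,0,0,0,0,0,0,0,0,0,0,0]' 50; python3 -m jog '[0,-20,0,0,0,0,0,-60,0,0,0,0,0,-100,0,0,0,0,0,-140,0,0,0,0,0,-150,0,0,0,0]';  python3 look.py tr3 scene 90,180,230,290; python3 to.py 538 122 200 -78.7
```

```text
clock: 39.75
eef_pos: [490.4, -363.4, 30.1]
eef_rot: [-1.573, -0.0, -3.141]
wrist_force: [-2.3, -0.4, 5.0]
finger_gap: 17.4
clock: 40.17
eef_pos: [490.3, -363.3, 29.7]
eef_rot: [-1.573, -0.001, -3.141]
wrist_force: [0.5, 0.0, 0.2]
finger_gap: 47.4
clock: 40.58
eef_pos: [491.8, -364.9, 186.7]
eef_rot: [-1.568, 0.006, -3.14]
wrist_force: [0.3, -0.1, 1.3]
finger_gap: 49.8
scene tip px [137.8 213.2] crop [259. 181.]
clock 40.63 pos [ 491.8 -364.8  185.8] jaw -89.9 j [-0.7   0.47  1.39  0.    1.28  0.87] F [-0.4  0.2  1.8] gap 50.3
row [-46.9, -15.3, -486.7] [-0.2, -11.2, -0.3] rows>= 11.7
```

View pics/tr3_scene.png

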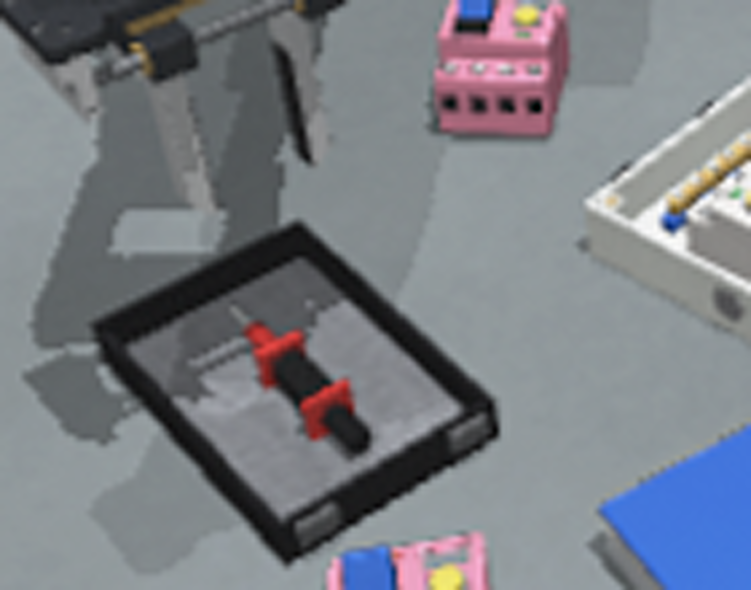

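```bash
python3 -m jog '[-25,-10,-245,0,-5,0,-25,-10,-245,0,-5,0,-25,-10,-245,0,-5,0,-25,-10,-245,0,-5,0,-25,-10,-245,0,-5,0,-25,-10,-245,0,-5,0,-25,-10,-245,0,-5,0]' 50; python3 to.py 539.5 122.5 180 -79.5
```

```text
clock: 41.22
eef_pos: [515.3, -113.4, 189.9]
eef_rot: [-1.575, -0.001, -3.049]
wrist_force: [-0.4, -0.2, 1.1]
finger_gap: 50.0
clock 41.22 pos [ 515.3 -113.4  189.9] jaw -84.7 j [-0.29  0.29  1.63  0.    1.23  1.19] F [-0.4 -0.2  1.1] gap 50.0
row [-46.0, 10.7, -232.6] [0.2, -5.2, 0.0] rows>= 5.7
```

```bash
python3 -m jog '[-46,10,-232.6,0,-5.2,0,-46,10,-232.6,0,-5.2,0,-46,10,-232.6,0,-5.2,0,-46,10,-232.6,0,-5.2,0,-46,10,-232.6,0,-5.2,0,-46,10,-232.6,0,-5.2,0,-46,10,-232.6,0,-5.2,0,-46,10,-232.6,0,-5.2,0,-46,10,-232.6,0,-5.2,0]' 50; python3 to.py 539.5 122.5 106 -79.5; python3 look.py o1 scene
```

```text
clock: 41.97
eef_pos: [540.3, 116.4, 180.2]
eef_rot: [-1.573, -0.001, -2.963]
wrist_force: [0.4, -0.5, 0.9]
finger_gap: 49.8
clock 41.97 pos [540.3 116.4 180.2] jaw -79.7 j [0.14 0.35 1.57 0.   1.22 1.54] F [ 0.4 -0.5  0.9] gap 49.8
row [-0.4, 74.2, -5.9] [0.1, -0.2, 0.1] rows>= 1.8
scene tip px [276.8 160.1] crop [404. 124.]
```

View pics/o1_scene.png

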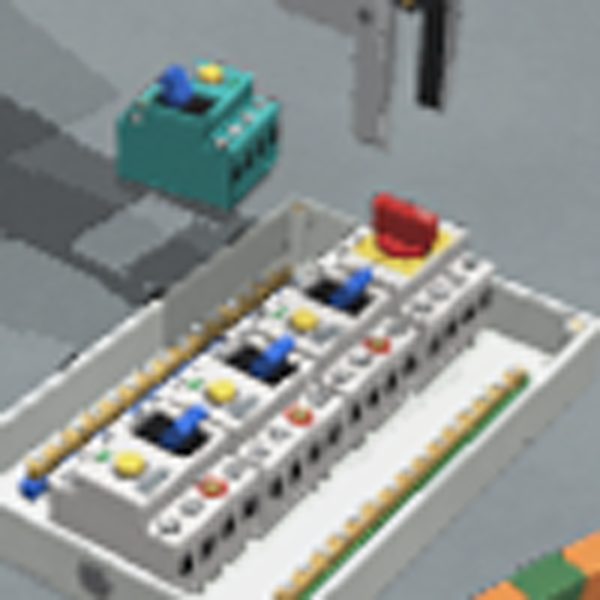

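```bash
python3 -m jog '[0,35,-4,0,0,0,0,35,-4,0,0,0,0,35,-4,0,0,0]'; python3 to.py 539.5 122.5 106 -79.5
```

```text
clock: 42.27
eef_pos: [539.1, 120.0, 145.2]
eef_rot: [-1.573, -0.003, -2.964]
wrist_force: [0.3, 0.9, 0.7]
finger_gap: 50.0
clock 42.27 pos [539.1 120.  145.2] jaw -79.8 j [0.15 0.39 1.6  0.   1.15 1.54] F [0.3 0.9 0.7] gap 50.0
row [-1.0, 39.2, -2.3] [0.2, -0.3, 0.2] rows>= 0.9
```

```bash
python3 -m jog '[0,20,-1.5,0,0,0,0,35,-1.5,0,0,0,0,39,-1.5,0,0,0,0,39,-1.5,0,0,0,0,39,-1.5,0,0,0]' 50 6; python3 -m jog '[0,0,0,0,0,0, 0,0,0,0,0,0, 0,0,0,0,0,0, 0,0,0,0,0,0, 0,0,0,0,0,0, 0,0,0,0,0,0]' 0 6
```

```text
clock: 42.68
eef_pos: [540.0, 122.4, 108.4]
eef_rot: [-1.573, 0.001, -2.963]
wrist_force: [0.3, -0.6, 0.6]
finger_gap: 49.8
clock: 43.18
eef_pos: [539.5, 122.7, 107.1]
eef_rot: [-1.573, 0.0, -2.962]
wrist_force: [0.3, 0.6, -0.1]
finger_gap: 13.1
```

Centred grip. Now 60° anticlockwise, with a little extra to reach the stop.

```bash
python3 -m jog '[0,0,0,0,-7,0, 0,0,0,0,-14,0, 0,0,0,0,-21,0, 0,0,0,0,-28,0, 0,0,0,0,-35,0, 0,0,0,0,-42,0, 0,0,0,0,-49,0, 0,0,0,0,-56,0, 0,0,0,0,-62,0, 0,0,0,0,-62,0]'; python3 -m jog '[0,0,0,0,0,0,0,0,0,0,0,0]'; python3 - <<'E'
from cell import manip; print(manip.read_state()["moment"])
E
```

```text
clock: 44.02
eef_pos: [540.2, 121.9, 107.1]
eef_rot: [-1.57, 0.002, -1.874]
wrist_force: [6.6, -5.6, -2.4]
finger_gap: 12.4
clock: 44.18
eef_pos: [540.2, 121.9, 107.1]
eef_rot: [-1.57, 0.002, -1.881]
wrist_force: [5.2, -6.0, -2.5]
finger_gap: 12.0
[-1.1331915  -1.13437776 -0.11770517]
```

```bash
python3 -m jog '[0,0,0,0,-1,0,0,0,0,0,-1,0]'; python3 -m jog '[0,0,0,0,0,0,0,0,0,0,0,0,0,0,0,0,0,0,0,0,0,0,0,0]' 50; python3 -m jog '[0,-30,0,0,0,0,0,-70,0,0,0,0,0,-80,-40,0,0,0,0,-80,-80,0,0,0,0,-80,-120,0,0,0,0,-80,-160,0,0,0,0,-80,-170,0,0,0,0,-80,-170,0,0,0]'; python3 look.py e1 scene; python3 look.py e1 top 170,130,420,290; python3 to.py 400 100 180
```

```text
clock: 44.35
eef_pos: [540.2, 121.9, 107.2]
eef_rot: [-1.57, 0.002, -1.862]
wrist_force: [5.8, -5.5, -1.4]
finger_gap: 12.1
clock: 44.68
eef_pos: [539.3, 122.8, 107.0]
eef_rot: [-1.572, 0.002, -1.863]
wrist_force: [0.4, 1.2, 0.4]
finger_gap: 35.5
clock: 45.35
eef_pos: [375.0, 172.1, 187.7]
eef_rot: [-1.571, 0.003, -1.861]
wrist_force: [0.7, -0.7, 0.8]
finger_gap: 49.9
scene tip px [255.4 135.4] crop [275. -25.]
top tip px [169.  266.2] crop [ -2. 426.]
clock 45.45 pos [377.4 171.6 187.7] jaw -16.7 j [0.34 0.03 1.93 0.   1.18 0.63] F [ 0.2 -0.8 -1. ] gap 49.9
row [62.0, 7.5, 42.3] [0.0, 0.0, 0.0] rows>= 1.8
```

View pics/e1_scene.png

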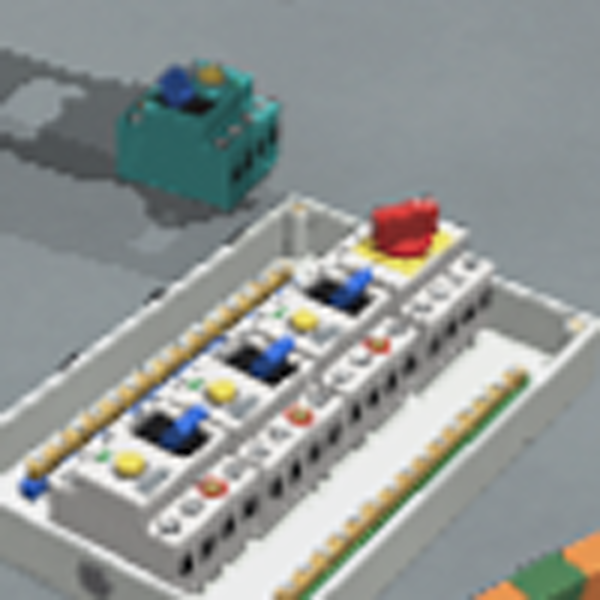

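View pics/e1_top.png

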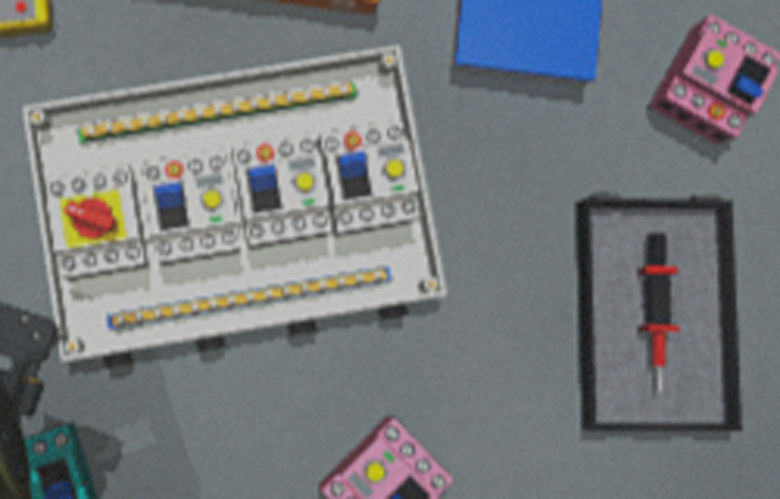

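```bash
python3 - <<'E'
from h import *
a0=cv2.imread("pics/top0.png"); c=manip.camera("top"); a1=cv2.cvtColor(c["img"],cv2.COLOR_RGB2BGR)
a=np.hstack([x[185:215,183:215] for x in(a0,a1)]); cv2.imwrite("pics/cmp.png",cv2.resize(a,None,fx=11,fy=11,interpolation=cv2.INTER_CUBIC))
s=manip.read_state(); print(s["finger_gap"],s["wrist_force"],s["qd"].round(4))
for t in["meter","level","parts_box"]: print(t,[ray(c,d["xy"],15).round() for d in manip.tip_of(t,c)][:1])
E
```

```text
50.08610228541602 [-0.19881818  0.54201368 -0.34391654] [-0.0103  0.0156 -0.0046  0.0003 -0.001   0.0019]
meter [array([738., 251.,  15.])]
level [array([759.,  -5.,  15.])]
parts_box [array([ 713., -255.,   15.])]
```

View pics/cmp.png

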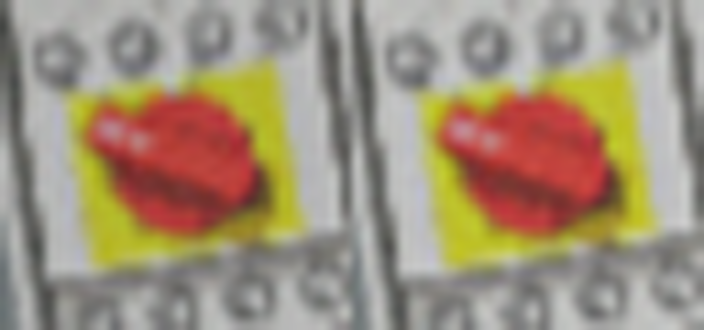

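The handle looks the same as at the start (off). The levers are up, the probe is in the tray and the loose items haven't moved.

```bash
python3 - <<'E'
from cell import manip
print(manip.sign_off()); print(manip.read_state()["clock"])
E
```

```text
the job is handed in; nothing more can be done
None
the job is handed in; nothing more can be done
```

I did the whole job and handed it in at about 46 s on the robot's clock; sign-off gives no verdict. I turned the main switch on and trip-tested and relatched all three white breakers from left to right. Then I held the probe tip on each brass terminal for over a second, laid the probe in the tray and turned the switch off.

**Last checks:**
- **Switch:** in the last pictures the handle sits as it did at the start (off).
- **Breakers:** all three levers are up and all buttons are out.
- **Probe:** it lies inside the tray, roughly centred, with no contact on the gripper.
- **Loose items:** the meter, spirit level and parts box read within 3–8 mm of where they were. That is within the detectors' scatter, and I did not touch them.

**What was off or uncertain:**
- **Terminal 3:** my first contact landed a few millimetres off centre, with some sideways force. I lifted, shifted the tip about 3 mm and held it again with a clean vertical force of about 5 N.
- **Tip position:** the arm hid the board from the top camera during probing. I judged the tip position from the scene camera and the contact force alone.
- **Camera disagreement:** the two cameras placed the terminals up to 7 mm apart, and the top camera read about 1% small. I relied on positions I had found by contact and on visual alignment instead.

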